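Put the stacked lids back on the coffee canisters

TASK

The four clean wooden lids are stacked on the little board: take the stack apart and put every lid on the canister it was made for, the smallest on the narrowest canister and so on up to the largest on the widest, each fully home with its plug in the mouth and the disc flat on the rim. Leave the canisters standing where they are, and do not disturb the jug and the cup.

Things in the scene. Friction and masses are not known exactly. Their poses are not given: they have to be found in the camera images.
- lid_70_mid (a point): The largest lid: pale wooden disc 70 mm across, 18 mm thick, under it a tapered cork plug 10 mm deep (52 mm across at the disc, 42 at its foot); 25 to 100 g. At the start number 1 from the bottom of the stack of four, on a fixed round dark board 100 mm across, 12 mm thick. Point: on its axis, half-way up (14 mm above the plug's foot, 14 below the top). z up.
- lid_61_mid (a point): The second largest lid: pale wooden disc 61 mm across, 18 mm thick, under it a tapered cork plug 10 mm deep (43 mm across at the disc, 33 at its foot); 25 to 100 g. At the start number 2 from the bottom of the stack of four, its plug on the disc of lid 70. Point: on its axis, half-way up (14 mm above the plug's foot, 14 below the top). z up.
- lid_52_mid (a point): The second smallest lid: pale wooden disc 52 mm across, 18 mm thick, under it a tapered cork plug 10 mm deep (34 mm across at the disc, 24 at its foot); 25 to 100 g. At the start number 3 from the bottom of the stack of four, its plug on the disc of lid 61. Point: on its axis, half-way up (14 mm above the plug's foot, 14 below the top). z up.
- lid_43_mid (a point): The smallest lid: pale wooden disc 43 mm across, 18 mm thick, under it a tapered cork plug 10 mm deep (25 mm across at the disc, 15 at its foot); 25 to 100 g. At the start number 4 from the bottom of the stack of four, its plug on the disc of lid 52. Point: on its axis, half-way up (14 mm above the plug's foot, 14 below the top). z up.
- canister_70_mouth (a point): The canister of the largest lid: loose straight round pot of grey stoneware, 66 mm outside, 85 mm tall, open on top, mouth 58 mm across, 0.35 to 0.7 kg. Its lid overhangs 2 mm all round; with the lid home the disc lies on the rim and the lid's point is 4 mm above this one. Point: centre of the mouth, level with the rim. z up.
- canister_61_mouth (a point): The canister of the second largest lid: loose straight round pot of grey stoneware, 57 mm outside, 110 mm tall, open on top, mouth 49 mm across, 0.35 to 0.7 kg. Its lid overhangs 2 mm all round; with the lid home the disc lies on the rim and the lid's point is 4 mm above this one. Point: centre of the mouth, level with the rim. z up.
- canister_52_mouth (a point): The canister of the second smallest lid: loose straight round pot of grey stoneware, 48 mm outside, 95 mm tall, open on top, mouth 40 mm across, 0.35 to 0.7 kg. Its lid overhangs 2 mm all round; with the lid home the disc lies on the rim and the lid's point is 4 mm above this one. Point: centre of the mouth, level with the rim. z up.
- canister_43_mouth (a point): The canister of the smallest lid: loose straight round pot of grey stoneware, 39 mm outside, 70 mm tall, open on top, mouth 31 mm across, 0.35 to 0.7 kg. Its lid overhangs 2 mm all round; with the lid home the disc lies on the rim and the lid's point is 4 mm above this one. Point: centre of the mouth, level with the rim. z up.
- jug_mid (a point): Bystander: steel milk jug 76 mm across, 95 mm tall, with a side handle, standing loose. Point: on its axis, half-way up. To be left alone.
- cup_mid (a point): Bystander: black cup 72 mm across, 62 mm tall, standing loose. Point: on its axis, half-way up. To be left alone. (A flat black scale near the robot on its left, 18 mm high, is fixed and plays no part.)

How it is judged:
By the outcome, as a careful person would: the job done as asked, in the order asked, and still so for the second after the job is handed in, with the robot touching nothing.
It also fails if it takes over 104 s, if anything falls off the work surface, if the arm or the gripper's body presses on something with over 40 N, if the wrist force passes 120 N, or if a joint passes its speed limit or range.

ROBOT

A 6-joint arm with a two-finger parallel gripper is mounted at the origin on the work surface. World frame = base frame: x ahead of the robot, y to its left, z up, the work surface at z = 0. Lengths are in m, angles in rad, forces in N, time in s.
With the tool pointing down it reaches from about 0.375 to 0.9 m from the base axis. Payload 3.1 kg.
Tool frame: the origin (TCP) lies on the centre line of the jaws, within the pads' length; the fingertips stand 25 mm ahead of it and the grasp point (between the pads) lies 6 mm ahead of it; x points along the fingers, y is the direction in which the jaws open and shut, and the axes are right-handed (so a half turn about x gives the same grasp; the last joint's range is limited). The gripper opens to 87 mm and grips with 3 to 60 N. Pads are 19 mm wide; open, the fingers measure 117 mm over their backs; the gripper's body (75 mm by 190 mm) begins 51 mm behind the grasp point.
Start: joints at [-1.351, 0.527, 1.433, -0, 1.181, -0.178], TCP at [0.243, -0.576, 0.248] pointing down, gripper open.
Joint ranges: [-3.08, 3.08], [-0.75, 2.2], [0.22, 2.44], [-1.43, 4.57], [0, 2.65], [-2.85, 2.85]. Speed limits (rad/s): [2.79, 2.79, 3.14, 3.14, 3.14, 3.14].

INTERFACE

Orientations are given as a unit quaternion [x, y, z, w].
In Python, from rig import robot gives the robot as it stands. The module is installed in compiled form; this text tells all that it offers.
- The arm moves only by the tool move_arm, never from a script. Its argument "commands" is a list of rows, each a list of 5 numbers: the gripper's target within -1 to 1 (shut at 1, half-way at 0, fully open at -1), then the shift along the tool's x, y, z in mm, then the turn about the tool's x in degrees. A call has 1 to 8 rows; each row is the pose to reach, as a shift and turn from the pose commanded when the call began, along the tool's axes at that moment; what a row does not reach only later rows make up. A row lasts 1/12 s, in which the tool goes at most 41.7 mm and 7.16 degrees, less where a joint would pass 70% of its speed; a pose out of reach is approached as far as the arm can. A call with a gripper value outside its range is refused whole. The fingers move at their own pace and stop on an object; "newtons" is the grip in N (left out, the last holds). Time passes only in rows, so rows that repeat a pose let the fingers close. It gives the time, the measured TCP pose, the force and the opening at its end, in the units of the state.
- robot.get_obs(): the state, without advancing time (a new reading comes with each control period).
- robot.camera(name): name is "scene" or "side" or "wrist"; returns a dict with "image" (384x512x3 uint8, red, green, blue), "fx", "fy", "cx", "cy" (pixels), "distortion" ([k1, k2, p1, p2, k3] as OpenCV has them; the pictures are not rectified), "xyz" and "rotation" of the camera in the world; the wrist camera has in their place "tool_from_camera" (4x4, takes a point from camera to tool coordinates, whose origin is the TCP and whose axes are the tool frame's). Camera axes: x right, y down, z forward; pixel columns grow to the right and rows downward; lengths in m; the calibration is good to about 2 mm. A picture is of the moment at which its call begins: read the wrist's pose just before it. There is no depth.
- robot.hand_in(): hands the job in, once; it reports no verdict.
Trained networks look in a picture, given as the dict that the camera call returned (one of the last four; its "shot" number tells which), for a name from the list of things; names that differ only in an ending like _2 or _b are one class to them, and where a whole thing is asked for, a point or a joint stands for the part that bears it (a point fixed in the world has none). Each returns a list of dicts, best first, with "p" (0 to 1); they miss things now and then, are a little off and sometimes report something else, mostly with a low value. They report only what shows in the picture. A call takes as long as a camera call.
- robot.regions_of(picture, name): "pixels" (384x512 bool, what is visible of it) and "bbox" ([left, top, right, bottom] in pixels, round what is visible of it).
The state is a dict: "time": time; "q": joint angles; "joint_velocities": joint speeds; "joint_torque": joint torques, N m; "position": TCP position; "tool_rot": TCP orientation; "ft_force": force on the tool from outside, world axes, zero at the start; "moment": the same for the moment, N m; "grip_width": finger opening in m.
Only numpy, scipy, OpenCV 4.12 (cv2) and the standard library are available. Lean on these libraries where they do the work, as an engineer would, in place of code of your own. Each camera call takes 0.05 s, during which the arm holds its last target.

## Working session

There is one attempt and no reset: what is moved stays moved. The work goes in short steps, Python scripts to look and compute and a tool call to move; the robot and the scene stay as the last step left them, time stands still between calls to the robot, and variables do not carry over. Pictures are saved under pics/ and viewed, and the job is handed in when it is done.

Besides the shell and the picture viewer there is one more tool, called by a JSON object that holds its "op" and its "data", one argument or row to a line. move_arm: Moves the arm, as the interface text tells. Its arguments: {"type":"object","properties":{"commands":{"type":"array","items":{"type":"array","items":{"type":"number"}}},"newtons":{"type":"number"}},"required":["commands"]}

```bash
mkdir -p pics
cat > h.py <<'E'
import numpy as np, cv2
from scipy.spatial.transform import Rotation as R
from rig import robot
def save(p,n): cv2.imwrite(f'pics/{n}.png', p['image'][:,:,::-1])
def cam(name):
    o=robot.get_obs(); p=robot.camera(name)
    if name=='wrist':
        T=np.eye(4);T[:3,:3]=R.from_quat(o['tool_rot']).as_matrix();T[:3,3]=o['position']
        T=T@np.array(p['tool_from_camera']); p['X'],p['Rm']=T[:3,3],T[:3,:3]
    else:
        p['X']=np.array(p['xyz']); r=np.array(p['rotation']); p['Rm']=r if r.shape==(3,3) else R.from_quat(r).as_matrix()
    p['K']=np.array([[p['fx'],0,p['cx']],[0,p['fy'],p['cy']],[0,0,1.]]); p['D']=np.array(p['distortion'],float)
    return p
def proj(p,P):
    P=np.atleast_2d(P).astype(float); Rc=p['Rm'].T
    return cv2.projectPoints(P,cv2.Rodrigues(Rc)[0],-Rc@p['X'],p['K'],p['D'])[0][:,0]
def onplane(p,uv,z):
    u=cv2.undistortPoints(np.array(uv,float).reshape(-1,1,2),p['K'],p['D'])[:,0]
    d=np.c_[u,np.ones(len(u))]@p['Rm'].T
    return p['X']+d*((z-p['X'][2])/d[:,2])[:,None]
E
python3 - <<'E'
from h import *
o=robot.get_obs(); print({k:np.round(v,3) for k,v in o.items()})
for n in ['scene','side','wrist']:
    p=cam(n); save(p,n+'0'); print(n,p['X'],p['Rm'].round(3).tolist(),p['fx'])
    for t in ['lid_70_mid','lid_61_mid','lid_52_mid','lid_43_mid','canister_70_mouth','canister_61_mouth','canister_52_mouth','canister_43_mouth','jug_mid','cup_mid']:
        r=robot.regions_of(p,t); print(t,[(round(float(a['p']),2),[int(b) for b in a['bbox']]) for a in r[:4]])
E
```

```text
{'time': np.float64(0.0), 'q': array([-1.351,  0.528,  1.434,  0.   ,  1.181, -0.179]), 'joint_velocities': array([ 0.001,  0.001, -0.001, -0.001, -0.   , -0.   ]), 'joint_torque': array([-3.0000e-03, -4.4005e+01, -1.7659e+01,  6.3000e-02,  5.8000e-02,
       -0.0000e+00]), 'position': array([ 0.243, -0.575,  0.247]), 'tool_rot': array([-0.693, -0.141,  0.693, -0.139]), 'ft_force': array([-0.721, -0.221,  0.111]), 'moment': array([-0.007, -0.005,  0.014]), 'grip_width': np.float64(0.087)}
scene [1.11389269 0.12144466 0.73254127] [[-0.229, 0.7, -0.676], [0.973, 0.178, -0.144], [0.019, -0.691, -0.723]] 406.7376099505969
lid_70_mid [(0.86, [271, 194, 297, 213])]
lid_61_mid [(0.69, [267, 187, 294, 201])]
lid_52_mid [(0.56, [152, 205, 174, 251]), (0.54, [269, 177, 292, 191])]
lid_43_mid [(0.72, [276, 166, 293, 181])]
canister_70_mouth [(0.77, [383, 208, 423, 252])]
canister_61_mouth [(0.63, [311, 232, 343, 288])]
canister_52_mouth [(0.58, [150, 203, 176, 249])]
canister_43_mouth [(0.74, [147, 151, 163, 184])]
jug_mid [(0.55, [203, 263, 262, 329])]
cup_mid [(0.65, [198, 136, 226, 169])]
si
[... 229 characters left out ...]
)]
lid_61_mid [(0.74, [279, 229, 297, 243])]
lid_52_mid [(0.58, [276, 222, 298, 234])]
lid_43_mid [(0.6, [282, 212, 295, 225])]
canister_70_mouth [(0.93, [235, 306, 265, 350])]
canister_61_mouth [(0.91, [201, 236, 224, 279])]
canister_52_mouth [(0.93, [245, 153, 260, 184])]
canister_43_mouth [(0.73, [308, 148, 324, 169])]
jug_mid [(0.7, [172, 189, 204, 234])]
cup_mid [(0.98, [331, 180, 358, 208])]
wrist [ 0.30582553 -0.54809438  0.38476164] [[0.388, -0.891, -0.235], [-0.922, -0.375, -0.098], [-0.0, 0.254, -0.967]] 266.01583077654817
lid_70_mid []
lid_61_mid []
lid_52_mid []
lid_43_mid []
canister_70_mouth []
canister_61_mouth []
canister_52_mouth []
canister_43_mouth []
jug_mid []
cup_mid []
```

```bash
python3 -c "
import cv2
for n in ['scene0','side0']:
    i=cv2.imread(f'pics/{n}.png'); cv2.imwrite(f'pics/{n}b.png',cv2.resize(i[110:370,100:450],None,fx=2.25,fy=2.25,interpolation=cv2.INTER_CUBIC))"
```

```text
(no output)
```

View pics/scene0b.png

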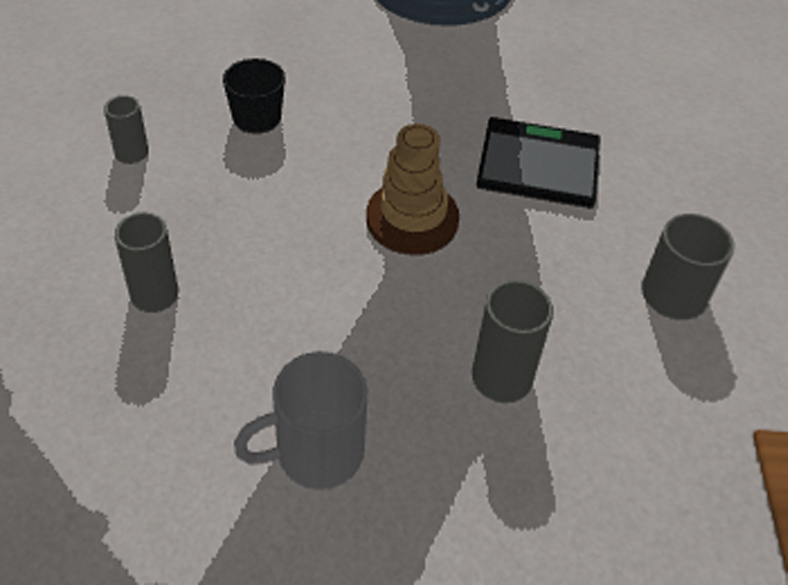

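View pics/side0b.png

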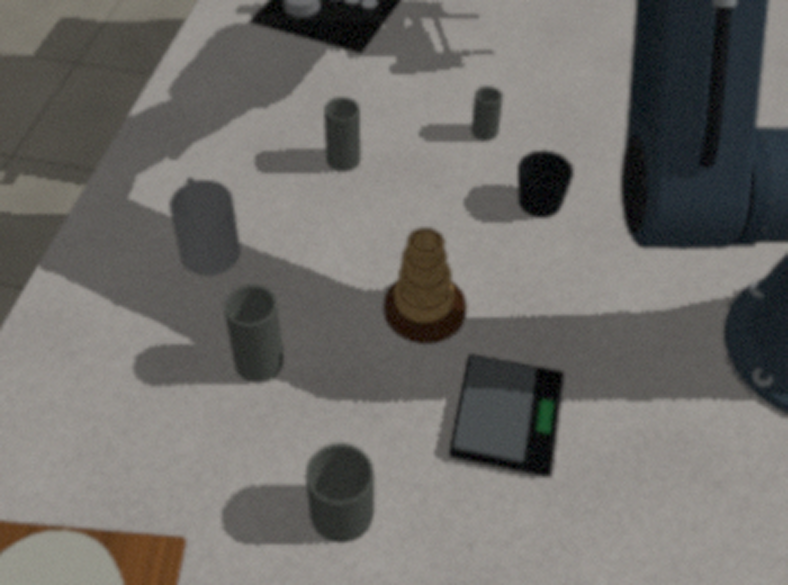

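```bash
cat > fit.py <<'E'
from h import *
from scipy.optimize import minimize
A=np.linspace(0,2*np.pi,48,endpoint=False)
def ring(x,y,z,r): return np.c_[x+r*np.cos(A),y+r*np.sin(A),np.full(48,z)]
def hull(p,parts,s=4):
    m=np.zeros((384*s,512*s),np.uint8)
    for P in parts:
        uv=proj(p,P); h=cv2.convexHull(((uv+.5)*s).astype(np.int32)); cv2.fillConvexPoly(m,h,1)
    return cv2.resize(m.astype(np.float32),(512,384),interpolation=cv2.INTER_AREA)
def fit(ps,masks,model,x0):
    def cost(v): return sum(np.abs(hull(p,model(*v))-m).sum() for p,m in zip(ps,masks))
    best=None
    for step in (.02,.006,.002):
        s=np.array([x0,x0+[step,0],x0+[0,step]])
        r=minimize(cost,x0,method='Nelder-Mead',options=dict(initial_simplex=s,xatol=1e-4,fatol=.05)); x0=r.x
    return r.x,r.fun
def cyl(r,h,z0=0): return lambda x,y:[np.r_[ring(x,y,z0,r),ring(x,y,z0+h,r)]]
CAN={'canister_70_mouth':(.033,.085),'canister_61_mouth':(.0285,.110),'canister_52_mouth':(.024,.095),'canister_43_mouth':(.0195,.070),'jug_mid':(.038,.095),'cup_mid':(.036,.062)}
LID={70:(.035,.012),61:(.0305,.040),52:(.026,.068),43:(.0215,.096)}
def lidm(n,z0):
    R_=n/2000; r1=R_-.009; r2=r1-.005
    return lambda x,y:[np.r_[ring(x,y,z0,r2),ring(x,y,z0+.01,r1)],np.r_[ring(x,y,z0+.01,R_),ring(x,y,z0+.028,R_)]]
def stack(ns):
    def m(x,y):
        o=[]
        for n in ns: o+=lidm(n,LID[n][1])(x,y)
        return o
    return m
E
python3 - <<'E'
from fit import *
ps=[cam('scene'),cam('side')]
for t,(r,h) in CAN.items():
    ms=[]
    for p in ps:
        a=robot.regions_of(p,t); ms.append(a[0]['pixels'].astype(np.float32) if a else None)
    b=[]
    for q,m in zip(ps,ms):
        if m is None: print('none');continue
        ys,xs=np.nonzero(m); b.append(onplane(q,[[xs.mean(),ys.mean()]],h/2)[0][:2])
    x0=np.mean(b,0)
    out=[fit(ps,ms,cyl(r,h),x0)]+[fit([p],[m],cyl(r,h),x0) for p,m in zip(ps,ms)]
    print(t,[(v.round(4).tolist(),round(float(f),1)) for v,f in out],[int(m.sum()) for m in ms])
# stack by colour
ms=[]
for p,(l,t,r,b) in zip(ps,[(262,155,305,225),(265,200,310,262)]):
    I=p['image'].astype(float); sat=(I[...,0]-I[...,2])/(I.sum(2)+1)
    m=((sat>.1)&(I[...,1]>60)).astype(np.float32); w=np.zeros_like(m); w[t:b,l:r]=1; ms.append(m*w)
    print(int((m*w).sum())); cv2.imwrite(f'pics/m{l}.png',cv2.resize((m*w*255)[120:270,230:330],None,fx=4,fy=4))
x0=np.mean([onplane(p,[[np.nonzero(m)[1].mean(),np.nonzero(m)[0].mean()]],.068)[0][:2] for p,m in zip(ps,ms)],0)
M=stack([70,61,52,43])
for q,k in ((ps,ms),(ps[:1],ms[:1]),(ps[1:],ms[1:])): v,f=fit(q,k,M,x0); print('stack',v.round(4),round(float(f),1))
E
```

```text
canister_70_mouth [([0.4907, 0.3218], 128.9), ([0.4914, 0.3224], 77.4), ([0.4907, 0.3209], 39.7)] [1350, 1132]
canister_61_mouth [([0.6286, 0.1641], 155.1), ([0.6291, 0.1644], 88.8), ([0.6298, 0.1616], 43.7)] [1416, 910]
canister_52_mouth [([0.6157, -0.1848], 122.5), ([0.6167, -0.1833], 84.4), ([0.6161, -0.1863], 33.2)] [892, 482]
canister_43_mouth [([0.4318, -0.2862], 69.9), ([0.4356, -0.2839], 21.6), ([0.4315, -0.2884], 20.2)] [463, 299]
jug_mid [([0.7397, 0.0187], 446.1), ([0.7422, 0.0198], 335.2), ([0.7399, 0.016], 63.1)] [2326, 1023]
cup_mid [([0.3373, -0.1662], 253.2), ([0.336, -0.1652], 151.4), ([0.3383, -0.1721], 83.7)] [738, 631]
889
284
stack [0.4591 0.0456] 915.1
stack [0.4598 0.0455] 308.0
stack [0.4589 0.0423] 601.6[ WARN:0@21.186] global loadsave.cpp:1063 imwrite_ Unsupported depth image for selected encoder is fallbacked to CV_8U.
```

```bash
cat > d.py <<'E'
from h import *
import sys
# usage: d.py x y z -> delta in tool axes mm for TCP target
def delta(t):
    o=robot.get_obs(); M=R.from_quat(o['tool_rot']).as_matrix()
    return (M.T@(np.array(t)-o['position'])*1000).round(1), o
if __name__=='__main__':
    d,o=delta([float(a) for a in sys.argv[1:4]]); print('delta',d.tolist(),'pos',o['position'].round(4).tolist(),'t',o['time'],'w',o['grip_width'],'f',o['ft_force'].round(2).tolist(),'q',o['q'].round(2).tolist())
E
python3 d.py 0.459 0.045 0.25
python3 - <<'E'
from h import *
print(R.from_quat(robot.get_obs()['tool_rot']).as_matrix().round(4)); print(np.round(robot.camera('wrist')['tool_from_camera'],4))
E
```

```text
delta [-2.4, -488.2, -440.4] pos [0.2427, -0.5759, 0.2475] t 2.35 w 0.08703745203057685 f [0.22, 0.74, -0.06] q [-1.35, 0.53, 1.43, -0.0, 1.18, -0.18]
[[-0.000e+00  3.883e-01 -9.215e-01]
 [ 0.000e+00 -9.215e-01 -3.883e-01]
 [-1.000e+00 -1.000e-04  0.000e+00]]
[[ 2.000e-04 -2.544e-01  9.671e-01 -1.372e-01]
 [ 1.000e+00 -2.000e-04 -2.000e-04 -1.100e-03]
 [ 2.000e-04  9.671e-01  2.544e-01 -6.900e-02]
 [ 0.000e+00  0.000e+00  0.000e+00  1.000e+00]]
```

View pics/m262.png

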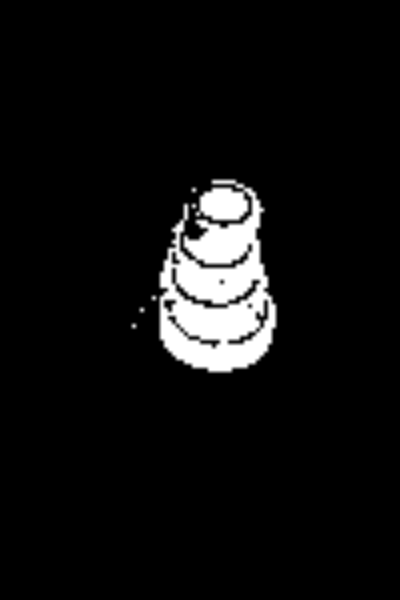

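View pics/m265.png

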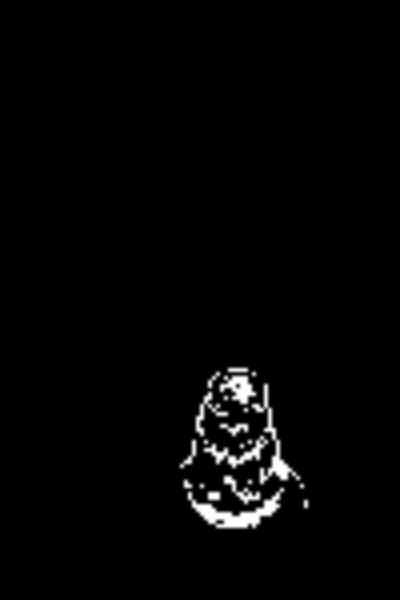

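Run:
```python
from fit import *
for n,(x0,y0) in (('scene',(230,130)),('side',(240,180))):
    p=cam(n); I=cv2.resize(p['image'][:,:,::-1][y0:y0+110,x0:x0+100],None,fx=5,fy=5,interpolation=cv2.INTER_CUBIC)
    for L in LID:
        for z in (LID[L][1]+.028,LID[L][1]+.01):
            uv=(proj(p,ring(.4598,.0455,z,L/2000))+.5-[x0,y0])*5
            cv2.polylines(I,[uv.astype(np.int32)],True,(0,255,0) if z>LID[L][1]+.02 else (255,0,0),1)
    uv=(proj(p,ring(.4598,.0455,.012,.05))+.5-[x0,y0])*5
    cv2.polylines(I,[uv.astype(np.int32)],True,(0,0,255),1)
    cv2.imwrite(f'pics/ov_{n}.png',I)
```

```text
(no output)
```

View pics/ov_scene.png

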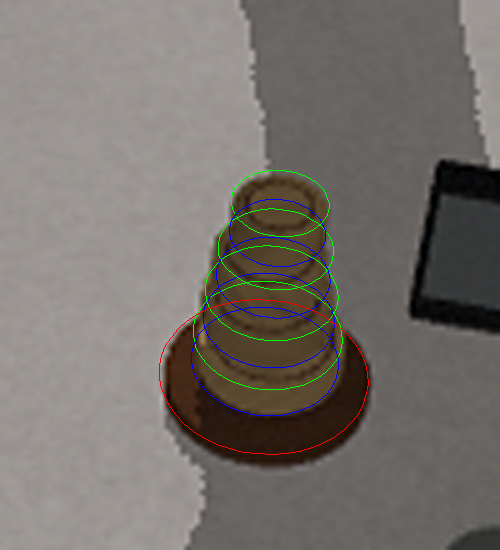

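View pics/ov_side.png

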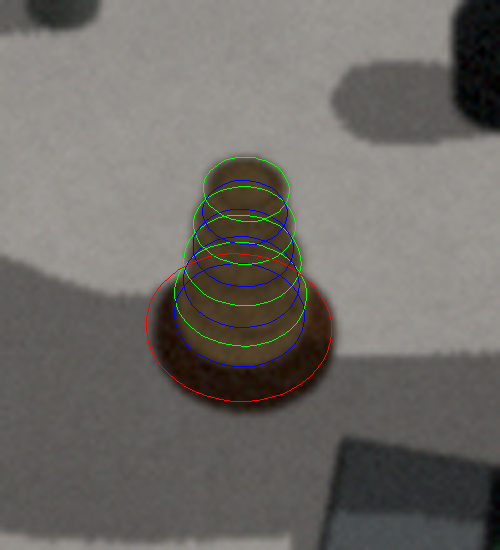

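```bash
python3 d.py 0.46 -0.25 0.25
```

```text
delta [-2.5, -216.0, -326.8] pos [0.2427, -0.5759, 0.2475] t 2.5 w 0.08658266609218525 f [-0.21, -0.31, 0.37] q [-1.35, 0.53, 1.43, -0.0, 1.18, -0.18]
```

{"op": "move_arm", "data": {
  "commands": [
    [-1,-1,-27,-37],
    [-1,-2,-54,-74],
    [-1,-2,-81,-111],
    [-1,-2,-108,-148],
    [-1,-2,-136,-185],
    [-1,-2,-163,-222],
    [-1,-2,-190,-260],
    [-1,-2,-216,-300]
  ]
}}

```text
invalid input
```

{"op": "move_arm", "data": {
  "commands": [
    [-1,-1,-27,-30,0],
    [-1,-2,-54,-60,0],
    [-1,-2,-81,-91,0],
    [-1,-2,-108,-122,0],
    [-1,-2,-136,-153,0],
    [-1,-2,-163,-184,0],
    [-1,-2,-190,-215,0],
    [-1,-2,-216,-240,0]
  ]
}}

```text
time: 3.17
position: [0.3809, -0.2816, 0.2498]
tool_rot: [0.693, 0.14, -0.693, 0.14]
ft_force: [1.0, 0.0, 0.0]
grip_width: 0.0868
```

```bash
python3 d.py 0.46 0.045 0.25
python3 - <<'E'
from h import *
p=cam('wrist'); save(p,'w1')
for t in ['canister_52_mouth','canister_43_mouth','jug_mid','cup_mid','lid_43_mid']:
    r=robot.regions_of(p,t); print(t,[(round(float(a['p']),2),[int(b) for b in a['bbox']]) for a in r[:4]])
E
```

```text
delta [-0.2, -270.3, -199.7] pos [0.3809, -0.2816, 0.2498] t 3.1667 w 0.08683908931196055 f [1.05, 0.05, 0.01] q [-0.87, 0.32, 1.8, 0.0, 1.02, 0.3]
canister_52_mouth []
canister_43_mouth [(0.57, [261, 124, 293, 153])]
jug_mid [(0.6, [1, 1, 36, 28]), (0.24, [127, 141, 188, 199])]
cup_mid [(0.6, [127, 144, 190, 197])]
lid_43_mid []
```

View pics/w1.png

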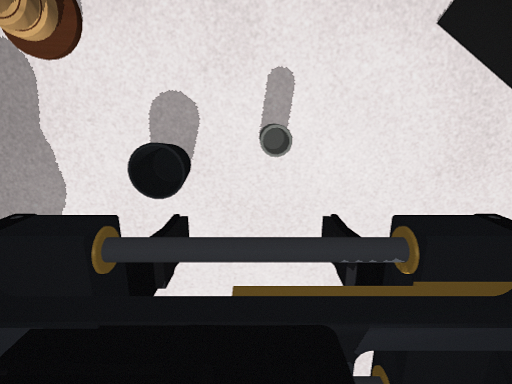

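```bash
cat >> fit.py <<'E'
def wfit(t,p,x0):
    a=robot.regions_of(p,t)
    if not a: print(t,'none'); return
    r,h=CAN[t]; m=a[0]['pixels'].astype(np.float32)
    # net coordinates: mask
    v,f=fit([p],[m],cyl(r,h),np.array(x0)); print(t,round(float(a[0]['p']),2),v.round(4).tolist(),round(float(f),1),int(m.sum())); return v
def overlay(p,rings,name,box=None,s=1):
    I=p['image'][:,:,::-1].copy(); x0,y0,x1,y1=box or (0,0,512,384)
    I=cv2.resize(I[y0:y1,x0:x1],None,fx=s,fy=s,interpolation=cv2.INTER_CUBIC)
    for k,P in enumerate(rings):
        uv=(proj(p,P)+.5-[x0,y0])*s; cv2.polylines(I,[np.round(uv).astype(np.int32)],True,[(0,255,0),(0,0,255),(255,0,0)][k%3],1)
    cv2.imwrite(f'pics/{name}.png',I)
E
python3 - <<'E'
from fit import *
p=cam('wrist')
v=wfit('canister_43_mouth',p,[.4318,-.2862]); c=wfit('cup_mid',p,[.337,-.166])
overlay(p,[ring(*v,.07,.0195),ring(*v,0,.0195),ring(.4318,-.2862,.07,.0195)],'w1o',(200,80,360,200),4)
E
```

```text
canister_43_mouth 0.76 [0.4323, -0.2848] 38.2 888
cup_mid 0.92 [0.3391, -0.1634] 366.8 2929
```

View pics/w1o.png

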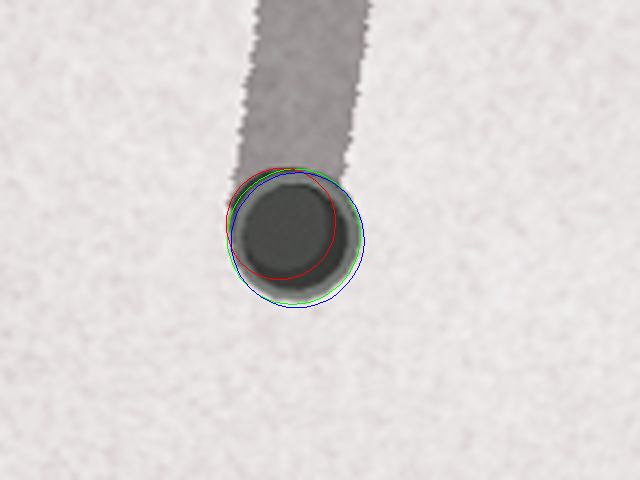

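```bash
python3 d.py 0.42 0.03 0.27
```

```text
delta [-20.6, -275.1, -158.9] pos [0.3797, -0.2851, 0.2495] t 3.6167 w 0.08694067365797824 f [-0.25, -0.67, -0.74] q [-0.88, 0.32, 1.8, -0.0, 1.02, 0.29]
```

{"op": "move_arm", "data": {
  "commands": [
    [-1,-3,-35,-20,0],
    [-1,-6,-69,-40,0],
    [-1,-9,-104,-60,0],
    [-1,-12,-138,-80,0],
    [-1,-15,-172,-100,0],
    [-1,-18,-207,-120,0],
    [-1,-21,-241,-140,0],
    [-1,-21,-275,-159,0]
  ]
}}

```text
time: 4.28
position: [0.4206, 0.0323, 0.2712]
tool_rot: [0.694, 0.139, -0.693, 0.14]
ft_force: [0.5, 0.0, 0.2]
grip_width: 0.0871
```

{"op": "move_arm", "data": {
  "commands": [
    [-1,0,0,0,0],
    [-1,0,0,0,0],
    [-1,0,0,0,0]
  ]
}}

```text
time: 4.53
position: [0.4201, 0.0308, 0.2705]
tool_rot: [-0.693, -0.14, 0.693, -0.14]
ft_force: [-0.2, 0.2, -0.7]
grip_width: 0.0868
```

Run:
```python
from fit import *
p=cam('wrist'); save(p,'w2'); o=robot.get_obs(); print(o['position'].round(4),o['joint_velocities'].round(3))
for t in ['lid_43_mid','lid_52_mid','lid_61_mid','lid_70_mid']:
    r=robot.regions_of(p,t); print(t,[(round(float(a['p']),2),[int(b) for b in a['bbox']]) for a in r[:4]])
wfit('canister_61_mouth',p,[.6286,.1641])
overlay(p,[ring(.461,.046,LID[L][1]+.028,L/2000) for L in LID]+[ring(.461,.046,.012,.05)],'w2o',(170,60,340,200),4)
```

```text
[0.42   0.0302 0.2705] [-0.023 -0.     0.002  0.003  0.003  0.003]
lid_43_mid [(0.66, [239, 127, 276, 166])]
lid_52_mid [(0.82, [237, 125, 285, 163])]
lid_61_mid [(0.58, [236, 121, 277, 164])]
lid_70_mid [(0.88, [231, 116, 269, 157]), (0.72, [235, 123, 249, 139])]
canister_61_mouth 0.54 [0.6486, 0.1641] 97.0 97
```

View pics/w2.png

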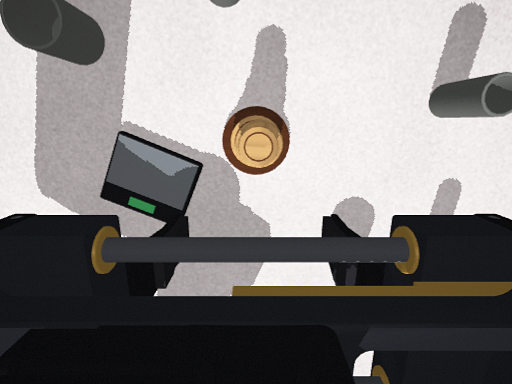

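View pics/w2o.png

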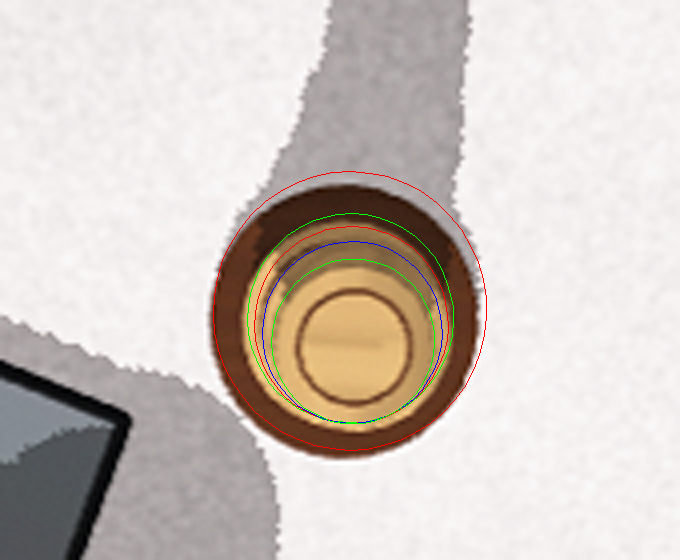

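```bash
python3 d.py 0.4605 0.0458 0.22
```

```text
delta [50.5, 1.3, -43.5] pos [0.4199, 0.0302, 0.2705] t 4.8333 w 0.0871966245547663 f [0.95, -0.35, -0.1] q [-0.2, 0.22, 1.89, -0.0, 1.04, 0.98]
```

{"op": "move_arm", "data": {
  "commands": [
    [-1,25,1,-22,0],
    [-1,50,1,-43,0],
    [-1,50,1,-43,0],
    [-1,50,1,-43,0],
    [-1,50,1,-43,0]
  ]
}}

```text
time: 5.25
position: [0.4592, 0.0468, 0.2206]
tool_rot: [-0.693, -0.14, 0.694, -0.14]
ft_force: [0.0, 0.2, 0.2]
grip_width: 0.0869
```

Run:
```python
from fit import *
p=cam('wrist'); o=robot.get_obs(); print(o['position'].round(4),o['joint_velocities'].round(3))
overlay(p,[ring(.461,.046,LID[L][1]+.028,L/2000) for L in LID]+[ring(.461,.046,.012,.05)],'w3o',(180,110,330,240),4)
```

```text
[0.4593 0.0468 0.2212] [ 0.001 -0.02   0.     0.001 -0.004  0.002]
```

View pics/w3o.png

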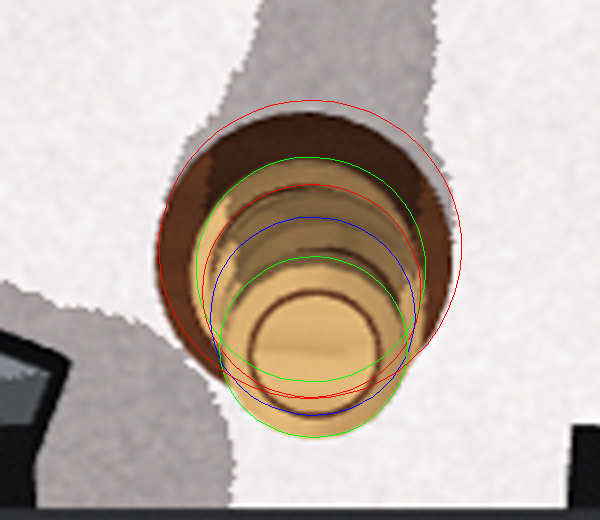

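```bash
python3 d.py 0.4604 0.0458 0.128
```

```text
delta [93.2, 1.3, -0.6] pos [0.4593, 0.0468, 0.2212] t 5.3 w 0.08691261076011414 f [0.03, 0.36, 0.24] q [-0.14, 0.35, 1.86, -0.0, 0.93, 1.03]
```

{"op": "move_arm", "data": {
  "commands": [
    [-1,35,1,-1,0],
    [-1,65,1,-1,0],
    [-1,85,1,-1,0],
    [-1,93,1,-1,0],
    [-1,93,1,-1,0],
    [-1,93,1,-1,0]
  ],
  "newtons": 15
}}

```text
time: 5.8
position: [0.4615, 0.0465, 0.1286]
tool_rot: [0.694, 0.14, -0.693, 0.14]
ft_force: [-0.3, -0.8, -0.2]
grip_width: 0.087
```

```bash
python3 d.py 0.4604 0.0458 0.128
python3 - <<'E'
from h import *
p=cam('wrist'); save(p,'w4')
E
```

```text
delta [0.6, 0.2, 1.3] pos [0.4615, 0.0465, 0.1286] t 5.8 w 0.08699142086518524 f [-0.33, -0.77, -0.15] q [-0.14, 0.52, 1.94, -0.0, 0.68, 1.03]
```

View pics/w4.png

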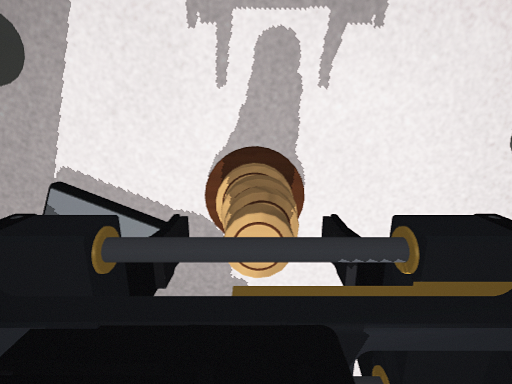

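Lid 43 sits centred between the jaws (about (258,242)). Close.

{"op": "move_arm", "data": {
  "commands": [
    [1,0,0,0,0],
    [1,0,0,0,0],
    [1,0,0,0,0],
    [1,0,0,0,0],
    [1,0,0,0,0],
    [1,0,0,0,0],
    [1,0,0,0,0],
    [1,0,0,0,0]
  ],
  "newtons": 15
}}

```text
time: 6.52
position: [0.4611, 0.0467, 0.1275]
tool_rot: [-0.693, -0.14, 0.693, -0.14]
ft_force: [-0.2, -0.2, 0.5]
grip_width: 0.0425
```

{"op": "move_arm", "data": {
  "commands": [
    [1,-5,0,0,0],
    [1,-15,0,0,0],
    [1,-40,0,0,0],
    [1,-70,0,0,0],
    [1,-70,0,0,0],
    [1,-70,0,0,0]
  ]
}}

```text
time: 7.02
position: [0.4622, 0.0466, 0.1992]
tool_rot: [0.695, 0.14, -0.692, 0.141]
ft_force: [0.6, -0.4, 0.1]
grip_width: 0.0425
```

```bash
python3 d.py 0.4325 -0.285 0.2
python3 - <<'E'
from h import *
p=cam('wrist'); save(p,'w5')
E
```

```text
delta [-0.7, 294.1, 156.2] pos [0.4622, 0.0466, 0.1992] t 7.0167 w 0.042465023403151905 f [0.58, -0.39, 0.06] q [-0.14, 0.39, 1.88, 0.0, 0.87, 1.03]
```

View pics/w5.png

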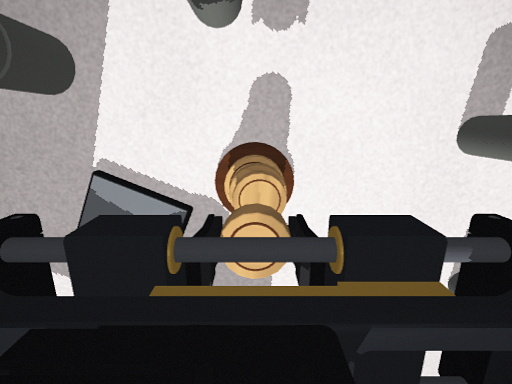

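{"op": "move_arm", "data": {
  "commands": [
    [1,0,34,18,0],
    [1,0,70,37,0],
    [1,0,107,57,0],
    [1,0,144,76,0],
    [1,0,181,96,0],
    [1,0,218,116,0],
    [1,0,255,135,0],
    [1,0,294,156,0]
  ]
}}

```text
time: 7.73
position: [0.4304, -0.2825, 0.196]
tool_rot: [-0.693, -0.141, 0.694, -0.139]
ft_force: [-0.2, 0.4, -0.1]
grip_width: 0.0421
```

{"op": "move_arm", "data": {
  "commands": [
    [1,0,0,0,0],
    [1,0,0,0,0],
    [1,0,0,0,0],
    [1,0,0,0,0]
  ]
}}

```text
time: 8.07
position: [0.431, -0.2791, 0.1966]
tool_rot: [-0.692, -0.142, 0.694, -0.139]
ft_force: [0.0, 0.2, 0.1]
grip_width: 0.0427
```

```bash
python3 d.py 0.4325 -0.285 0.15
python3 - <<'E'
from fit import *
p=cam('wrist'); save(p,'w6')
x=(.4325,-.285)
v=wfit('canister_43_mouth',p,x)
overlay(p,[ring(*x,.07,.0195),ring(*x,.07,.0155)],'w6o',(180,90,330,290),3)
E
```

```text
delta [46.5, 6.1, 0.9] pos [0.431, -0.2791, 0.1966] t 8.0667 w 0.04267145799731194 f [0.01, 0.17, 0.11] q [-0.79, 0.45, 1.76, 0.0, 0.93, 0.38]
canister_43_mouth 0.95 [0.4333, -0.2842] 156.2 1253
```

View pics/w6o.png

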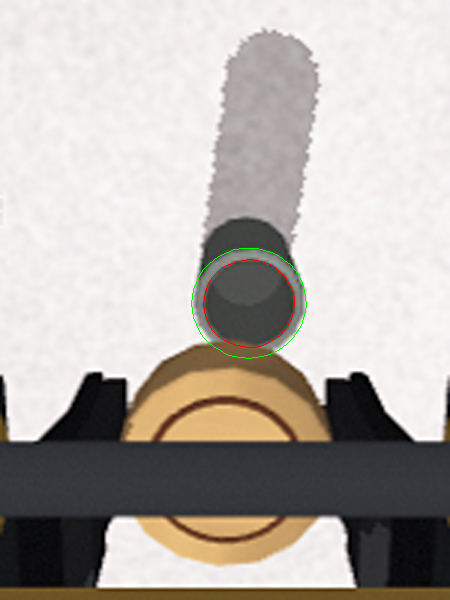

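{"op": "move_arm", "data": {
  "commands": [
    [1,20,3,1,0],
    [1,47,6,1,0],
    [1,75,6,1,0],
    [1,75,6,1,0],
    [1,75,6,1,0],
    [1,75,6,1,0]
  ]
}}

```text
time: 8.67
position: [0.4339, -0.2867, 0.1235]
tool_rot: [0.693, 0.14, -0.693, 0.141]
ft_force: [-1.1, -0.5, -0.0]
grip_width: 0.0425
```

```bash
python3 d.py 0.4325 -0.285 0.0915
python3 - <<'E'
from fit import *
p=cam('wrist'); save(p,'w7')
E
```

```text
delta [32.0, -2.1, 0.6] pos [0.4339, -0.2867, 0.1235] t 8.6667 w 0.042538912886943565 f [-1.13, -0.5, -0.04] q [-0.8, 0.58, 1.81, 0.0, 0.76, 0.37]
```

View pics/w7.png

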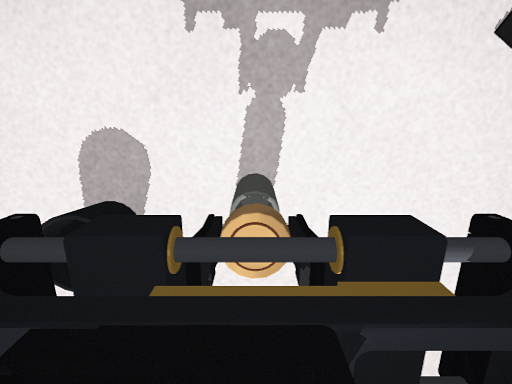

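{"op": "move_arm", "data": {
  "commands": [
    [1,10,-1,0,0],
    [1,20,-1,0,0],
    [1,27,-1,0,0],
    [1,30,-1,0,0],
    [1,30,-1,0,0]
  ]
}}

```text
time: 9.13
position: [0.4325, -0.2859, 0.0918]
tool_rot: [-0.693, -0.14, 0.693, -0.14]
ft_force: [0.3, -0.9, 0.4]
grip_width: 0.0426
```

```bash
cat > avg.py <<'E'
from h import *
import sys
P=[];F=[]
for i in range(4):
    p=cam('wrist'); o=robot.get_obs(); P.append(o['position']);F.append(o['ft_force'])
print('mean',np.mean(P,0).round(4),'sd',np.std(P,0).round(4),'F',np.mean(F,0).round(2),'w',o['grip_width'].round(4))
save(p,sys.argv[1])
E
python3 avg.py w8
python3 - <<'E'
from fit import *
x=(.4325,-.285)
for n in('scene','side'):
    p=cam(n); uv=proj(p,[[*x,.08]])[0].astype(int); overlay(p,[ring(*x,.07,.0195),ring(*x,0,.0195)],'c43'+n,(uv[0]-30,uv[1]-40,uv[0]+30,uv[1]+30),6)
E
python3 -c "
import cv2,numpy as np
cv2.imwrite('pics/c43.png',np.hstack([cv2.imread('pics/c43scene.png'),cv2.imread('pics/c43side.png')]))"
```

```text
Traceback (most recent call last):
  File "avg.py", line 6, in <module>
    print('mean',np.mean(P,0).round(4),'sd',np.std(P,0).round(4),'F',np.mean(F,0).round(2),'w',o['grip_width'].round(4))
                                                                                               ^^^^^^^^^^^^^^^^^^^^^
AttributeError: 'float' object has no attribute 'round'
```

View pics/c43.png

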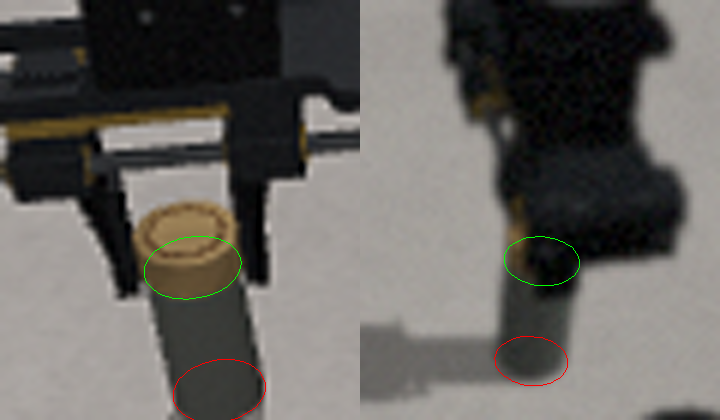

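```bash
sed -i "s/o\['grip_width'\].round(4)/round(o['grip_width'],4)/" avg.py; python3 avg.py w8
```

```text
mean [ 0.4329 -0.2862  0.0927] sd [0. 0. 0.] F [ 0.1  -0.   -0.67] w 0.0426
```

{"op": "move_arm", "data": {
  "commands": [
    [1,1,0,0,0],
    [1,2,0,0,0],
    [1,2,0,0,0]
  ]
}}

```text
time: 9.88
position: [0.433, -0.2863, 0.0912]
tool_rot: [0.693, 0.14, -0.693, 0.14]
ft_force: [-1.3, 0.6, 5.4]
grip_width: 0.0427
```

{"op": "move_arm", "data": {
  "commands": [
    [0.3,-1,0,0,0],
    [-0.1,-1,0,0,0],
    [-0.1,-1,0,0,0],
    [-0.1,-1,0,0,0],
    [-0.4,-1,0,0,0],
    [-0.4,-1,0,0,0]
  ]
}}

```text
time: 10.38
position: [0.4328, -0.2861, 0.0914]
tool_rot: [-0.693, -0.14, 0.693, -0.14]
ft_force: [-0.5, -0.4, 0.2]
grip_width: 0.0548
```

{"op": "move_arm", "data": {
  "commands": [
    [-0.6,-20,0,0,0],
    [-1,-50,0,0,0],
    [-1,-90,0,0,0],
    [-1,-110,0,0,0],
    [-1,-110,0,0,0]
  ]
}}

```text
time: 10.8
position: [0.4351, -0.2882, 0.2061]
tool_rot: [0.695, 0.137, -0.691, 0.143]
ft_force: [0.4, -0.2, -0.9]
grip_width: 0.0837
```

```bash
python3 d.py 0.4604 0.0458 0.2
python3 - <<'E'
from fit import *
x=(.4325,-.285); L=[]
for n in('scene','side','wrist'):
    p=cam(n); uv=proj(p,[[*x,.08]])[0].astype(int); overlay(p,[ring(*x,.088,.0215),ring(*x,.07,.0215),ring(*x,0,.0195)],'c43'+n,(uv[0]-30,uv[1]-40,uv[0]+30,uv[1]+30),4); L.append(cv2.imread(f'pics/c43{n}.png'))
cv2.imwrite('pics/c43b.png',np.hstack(L))
E
```

```text
delta [3.8, -298.0, -153.1] pos [0.4351, -0.2882, 0.2061] t 10.8 w 0.0837043641887389 f [0.39, -0.19, -0.92] q [-0.8, 0.44, 1.74, 0.0, 0.95, 0.37]
```

View pics/c43b.png

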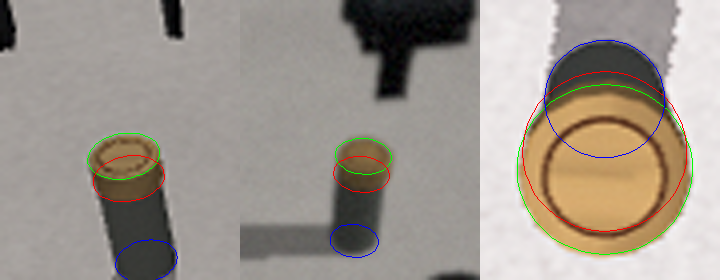

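{"op": "move_arm", "data": {
  "commands": [
    [-1,4,-37,-19,0],
    [-1,4,-74,-38,0],
    [-1,4,-111,-57,0],
    [-1,4,-148,-76,0],
    [-1,4,-186,-95,0],
    [-1,4,-224,-115,0],
    [-1,4,-262,-134,0],
    [-1,4,-297,-153,0]
  ]
}}

```text
time: 11.62
position: [0.4566, 0.048, 0.1957]
tool_rot: [-0.692, -0.14, 0.695, -0.139]
ft_force: [0.7, 0.6, -0.0]
grip_width: 0.0873
```

{"op": "move_arm", "data": {
  "commands": [
    [-1,0,0,0,0],
    [-1,0,0,0,0],
    [-1,0,0,0,0],
    [-1,0,0,0,0]
  ]
}}

```text
time: 11.95
position: [0.458, 0.0448, 0.1967]
tool_rot: [-0.693, -0.14, 0.694, -0.139]
ft_force: [-0.2, -0.7, -0.2]
grip_width: 0.087
```

```bash
python3 d.py 0.4604 0.0458 0.0995
python3 - <<'E'
from fit import *
p=cam('wrist'); x=(.4604,.0458)
overlay(p,[ring(*x,LID[L][1]+.028,L/2000) for L in (70,61,52)]+[ring(*x,.012,.05)],'s2',(180,110,330,240),4)
E
```

```text
delta [97.2, 0.1, -2.7] pos [0.458, 0.0448, 0.1967] t 11.95 w 0.08700010963013462 f [-0.22, -0.69, -0.22] q [-0.15, 0.39, 1.89, -0.0, 0.87, 1.03]
```

View pics/s2.png

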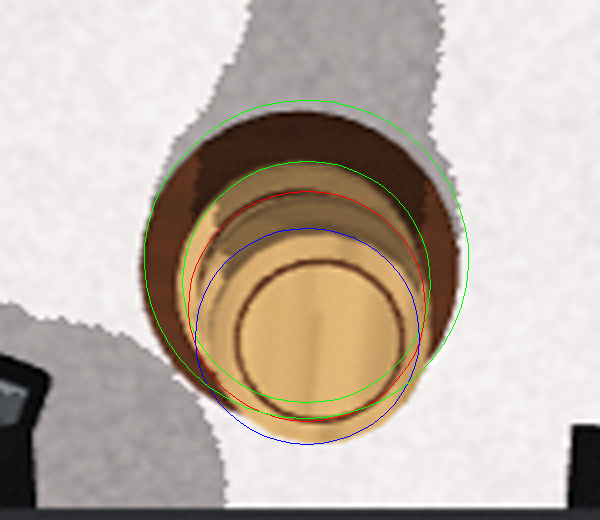

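{"op": "move_arm", "data": {
  "commands": [
    [-1,35,3,-1,0],
    [-1,65,3,-1,0],
    [-1,90,3,-1,0],
    [-1,97,3,-1,0],
    [-1,97,3,-1,0],
    [-1,97,3,-1,0],
    [-1,97,3,-1,0]
  ]
}}

```text
time: 12.58
position: [0.4615, 0.0428, 0.1016]
tool_rot: [0.694, 0.139, -0.692, 0.14]
ft_force: [-0.7, 0.3, -0.2]
grip_width: 0.0868
```

```bash
python3 avg.py w9; python3 d.py .4606 .043 .0995
```

```text
mean [0.4614 0.0432 0.1018] sd [0.0001 0.0001 0.0001] F [-0.11 -0.07  0.11] w 0.0867
delta [2.2, 0.1, 0.7] pos [0.4612, 0.0434, 0.1017] t 12.7833 w 0.0867079457008875 f [0.7, -0.26, 0.04] q [-0.15, 0.57, 1.96, -0.0, 0.61, 1.02]
```

View pics/w9.png

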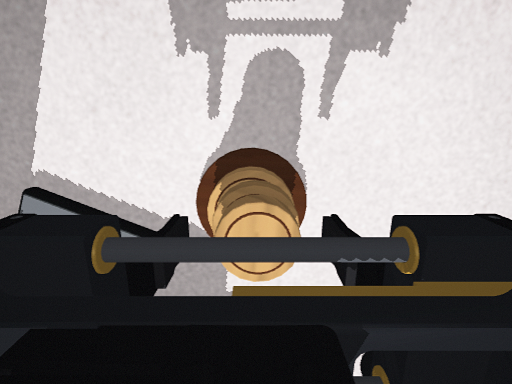

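{"op": "move_arm", "data": {
  "commands": [
    [1,2,0,0,0],
    [1,2,0,0,0],
    [1,2,0,0,0],
    [1,2,0,0,0],
    [1,2,0,0,0],
    [1,2,0,0,0],
    [1,2,0,0,0],
    [1,2,0,0,0]
  ]
}}

```text
time: 13.45
position: [0.4605, 0.0435, 0.0985]
tool_rot: [-0.693, -0.14, 0.693, -0.14]
ft_force: [0.2, -0.1, 0.8]
grip_width: 0.0513
```

```bash
python3 avg.py w10
```

```text
mean [0.4605 0.0435 0.0985] sd [0. 0. 0.] F [ 0.01 -0.03 -0.02] w 0.0517
```

{"op": "move_arm", "data": {
  "commands": [
    [1,-5,0,0,0],
    [1,-15,0,0,0],
    [1,-40,0,0,0],
    [1,-80,0,0,0],
    [1,-100,0,0,0],
    [1,-100,0,0,0]
  ]
}}

```text
time: 14.15
position: [0.4633, 0.0433, 0.2028]
tool_rot: [0.696, 0.139, -0.69, 0.141]
ft_force: [0.9, -0.3, 0.6]
grip_width: 0.0516
```

```bash
python3 avg.py w11; python3 d.py 0.6157 -0.1848 0.2
```

```text
mean [0.4604 0.0436 0.199 ] sd [0.001  0.0001 0.0012] F [-0.37 -0.36 -0.33] w 0.0517
delta [-2.9, 271.3, -55.4] pos [0.4594, 0.0437, 0.1976] t 14.35 w 0.05170178623405581 f [-0.96, -0.99, -0.17] q [-0.15, 0.39, 1.88, -0.0, 0.87, 1.02]
```

View pics/w11.png

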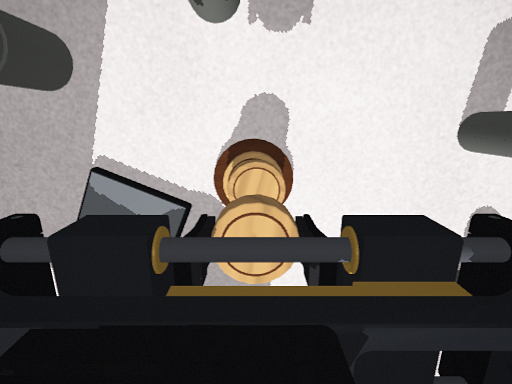

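{"op": "move_arm", "data": {
  "commands": [
    [1,-1,35,-7,0],
    [1,-2,72,-14,0],
    [1,-3,110,-22,0],
    [1,-3,148,-30,0],
    [1,-3,186,-38,0],
    [1,-3,224,-46,0],
    [1,-3,262,-53,0],
    [1,-3,271,-55,0]
  ]
}}

```text
time: 15.02
position: [0.6191, -0.1907, 0.1992]
tool_rot: [0.694, 0.138, -0.693, 0.14]
ft_force: [1.0, -0.6, 0.6]
grip_width: 0.0513
```

{"op": "move_arm", "data": {
  "commands": [
    [1,0,0,0,0],
    [1,0,0,0,0],
    [1,0,0,0,0],
    [1,0,0,0,0]
  ]
}}

```text
time: 15.35
position: [0.615, -0.1828, 0.2007]
tool_rot: [-0.692, -0.141, 0.694, -0.14]
ft_force: [0.2, 0.4, -1.3]
grip_width: 0.0516
```

```bash
python3 d.py 0.6157 -0.1848 0.15
python3 - <<'E'
from fit import *
p=cam('wrist'); save(p,'w12')
x=(.6157,-.1848)
v=wfit('canister_52_mouth',p,x)
overlay(p,[ring(*x,.095,.024),ring(*x,.095,.020)],'w12o',(180,90,330,290),3)
E
```

```text
delta [50.7, 2.2, 0.0] pos [0.615, -0.1828, 0.2007] t 15.35 w 0.051630217337090806 f [0.23, 0.44, -1.32] q [-0.46, 0.6, 1.43, 0.0, 1.11, 0.71]
canister_52_mouth 0.73 [0.6197, -0.1826] 865.2 1564
```

View pics/w12o.png

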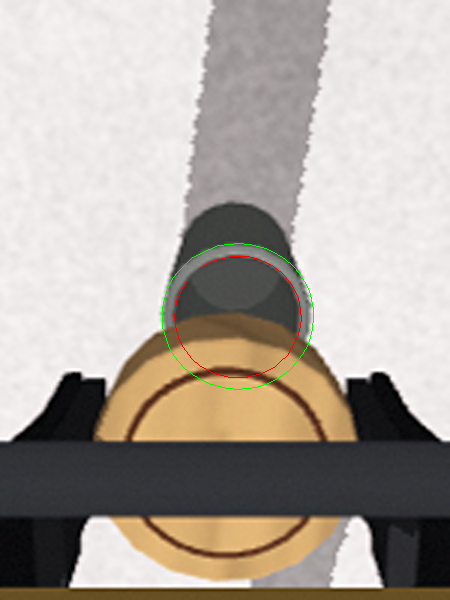

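{"op": "move_arm", "data": {
  "commands": [
    [1,20,2,0,0],
    [1,45,2,0,0],
    [1,55,2,0,0],
    [1,55,2,0,0],
    [1,55,2,0,0],
    [1,55,2,0,0]
  ]
}}

```text
time: 15.95
position: [0.6179, -0.1867, 0.1477]
tool_rot: [0.694, 0.14, -0.692, 0.141]
ft_force: [0.3, -0.4, 0.2]
grip_width: 0.0515
```

```bash
python3 avg.py w13; python3 d.py 0.6157 -0.1848 0.1155;  python3 - <<'E'
from fit import *
x=(.6157,-.1848); L=[]
for n in('scene','side'):
    p=cam(n); uv=proj(p,[[*x,.1]])[0].astype(int); overlay(p,[ring(*x,.095,.024),ring(*x,0,.024)],'c'+n,(uv[0]-30,uv[1]-40,uv[0]+30,uv[1]+40),5); L.append(cv2.imread(f'pics/c{n}.png'))
cv2.imwrite('pics/c52a.png',np.hstack(L))
E
```

```text
mean [ 0.618 -0.187  0.148] sd [0.0001 0.     0.0001] F [-0.1   0.14 -0.07] w 0.0517
delta [32.3, -2.9, 1.2] pos [0.6178, -0.187, 0.1478] t 16.15 w 0.05170370488616172 f [-0.23, 0.26, -0.01] q [-0.47, 0.67, 1.47, 0.0, 1.0, 0.71]
```

View pics/c52a.png

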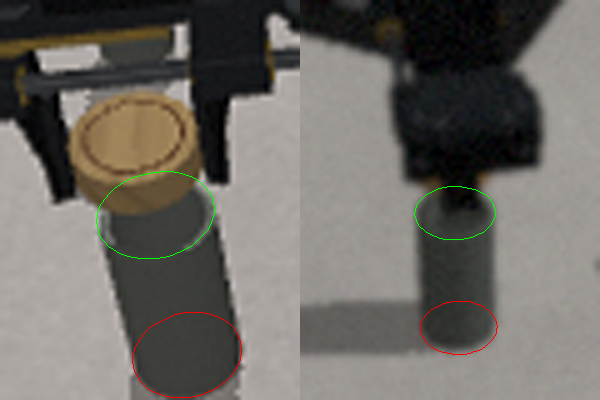

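{"op": "move_arm", "data": {
  "commands": [
    [1,0,-3,1,0],
    [1,10,-3,1,0],
    [1,20,-3,1,0],
    [1,28,-3,1,0],
    [1,28,-3,1,0],
    [1,28,-3,1,0]
  ]
}}

```text
time: 16.75
position: [0.6146, -0.1843, 0.1173]
tool_rot: [-0.693, -0.14, 0.694, -0.14]
ft_force: [-0.1, -0.8, -0.7]
grip_width: 0.0515
```

```bash
python3 avg.py w14; python3 d.py 0.6157 -0.1848 0.1155
```

```text
mean [ 0.615  -0.1844  0.1182] sd [0.0001 0.     0.0003] F [-0.4  -0.8  -0.89] w 0.0517
delta [3.1, 0.7, -0.4] pos [0.6151, -0.1843, 0.1186] t 16.95 w 0.05174862267884358 f [-1.02, -0.43, -1.17] q [-0.46, 0.71, 1.49, 0.0, 0.94, 0.71]
```

{"op": "move_arm", "data": {
  "commands": [
    [1,2,0,0,0],
    [1,4,0,0,0],
    [1,4,0,0,0],
    [1,4,0,0,0]
  ]
}}

```text
time: 17.28
position: [0.6155, -0.1843, 0.1155]
tool_rot: [0.693, 0.14, -0.693, 0.14]
ft_force: [-0.8, 1.0, 4.6]
grip_width: 0.0514
```

```bash
python3 avg.py w14
```

```text
mean [ 0.6155 -0.1843  0.1155] sd [0. 0. 0.] F [-0.64  0.51  5.33] w 0.0517
```

Contact at exactly the home height. Release.

{"op": "move_arm", "data": {
  "commands": [
    [0.3,-1,0,0,0],
    [-0.2,-1,0,0,0],
    [-0.2,-1,0,0,0],
    [-0.3,-1,0,0,0],
    [-0.5,-1,0,0,0],
    [-0.6,-1,0,0,0]
  ]
}}

```text
time: 17.98
position: [0.6149, -0.1842, 0.1152]
tool_rot: [-0.693, -0.14, 0.693, -0.14]
ft_force: [-0.6, 0.1, -0.9]
grip_width: 0.0632
```

{"op": "move_arm", "data": {
  "commands": [
    [-0.7,-20,0,0,0],
    [-1,-50,0,0,0],
    [-1,-85,0,0,0],
    [-1,-85,0,0,0],
    [-1,-85,0,0,0]
  ]
}}

```text
time: 18.4
position: [0.6166, -0.185, 0.2032]
tool_rot: [0.695, 0.139, -0.691, 0.141]
ft_force: [-0.7, 0.4, -0.3]
grip_width: 0.0855
```

```bash
python3 d.py 0.46 0.045 0.185
python3 - <<'E'
from fit import *
x=(.6157,-.1848); L=[]
for n in('scene','side','wrist'):
    p=cam(n); uv=proj(p,[[*x,.1]])[0].astype(int); overlay(p,[ring(*x,.113,.026),ring(*x,.095,.026),ring(*x,0,.024)],'c'+n,(uv[0]-30,uv[1]-40,uv[0]+30,uv[1]+30),4); L.append(cv2.imread(f'pics/c{n}.png'))
cv2.imwrite('pics/c52b.png',np.hstack(L))
E
```

```text
delta [16.8, -272.8, 55.0] pos [0.6166, -0.185, 0.2032] t 18.4 w 0.08550723105625886 f [-0.7, 0.4, -0.3] q [-0.46, 0.6, 1.43, 0.0, 1.11, 0.71]
```

View pics/c52b.png

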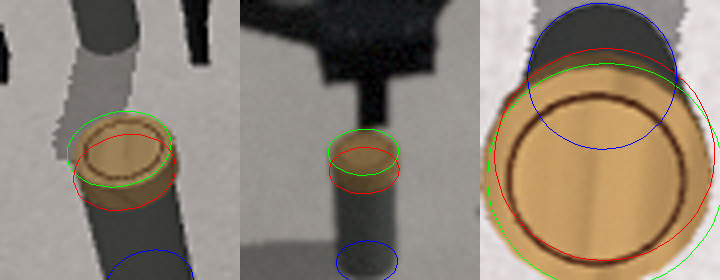

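{"op": "move_arm", "data": {
  "commands": [
    [-1,3,-37,7,0],
    [-1,5,-74,15,0],
    [-1,5,-112,23,0],
    [-1,5,-150,31,0],
    [-1,5,-188,38,0],
    [-1,5,-226,46,0],
    [-1,5,-262,53,0],
    [-1,5,-273,55,0]
  ]
}}

```text
time: 19.22
position: [0.4522, 0.0496, 0.1939]
tool_rot: [-0.69, -0.143, 0.696, -0.14]
ft_force: [-1.4, 0.3, -0.7]
grip_width: 0.0874
```

{"op": "move_arm", "data": {
  "commands": [
    [-1,0,0,0,0],
    [-1,0,0,0,0],
    [-1,0,0,0,0],
    [-1,0,0,0,0]
  ]
}}

```text
time: 19.55
position: [0.4601, 0.0446, 0.1954]
tool_rot: [0.694, 0.139, -0.693, 0.14]
ft_force: [-0.0, -0.5, -0.9]
grip_width: 0.087
```

```bash
python3 d.py 0.4604 0.0458 0.0715
python3 - <<'E'
from fit import *
p=cam('wrist'); x=(.4604,.0458)
overlay(p,[ring(*x,LID[L][1]+.028,L/2000) for L in (70,61)]+[ring(*x,.012,.05)],'s3',(180,90,330,220),4)
E
```

```text
delta [123.9, -1.1, -0.7] pos [0.4601, 0.0446, 0.1954] t 19.55 w 0.08702506449687479 f [-0.01, -0.48, -0.87] q [-0.15, 0.39, 1.89, -0.0, 0.86, 1.03]
```

View pics/s3.png

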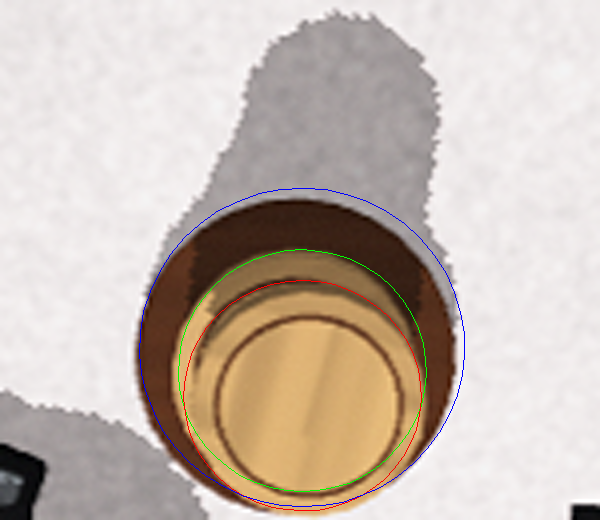

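{"op": "move_arm", "data": {
  "commands": [
    [-1,35,0,1,0],
    [-1,70,0,1,0],
    [-1,100,0,1,0],
    [-1,118,0,1,0],
    [-1,122,0,1,0],
    [-1,122,0,1,0],
    [-1,122,0,1,0],
    [-1,122,0,1,0]
  ]
}}

```text
time: 20.27
position: [0.4587, 0.0451, 0.0746]
tool_rot: [0.694, 0.14, -0.692, 0.14]
ft_force: [0.8, -0.4, 0.4]
grip_width: 0.0868
```

```bash
python3 avg.py w15; python3 d.py .459 .0439 .0715
```

```text
mean [0.4584 0.0453 0.0747] sd [0.0002 0.0001 0.0001] F [-0.14 -0.11  0.31] w 0.0866
delta [3.1, 1.7, -0.2] pos [0.4582, 0.0454, 0.0746] t 20.4667 w 0.08661152946822823 f [-0.04, -0.67, 0.38] q [-0.14, 0.63, 1.98, 0.0, 0.53, 1.03]
```

View pics/w15.png

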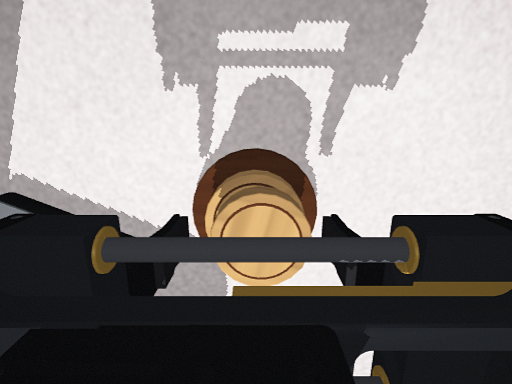

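{"op": "move_arm", "data": {
  "commands": [
    [-1,3,2,0,0],
    [1,3,2,0,0],
    [1,3,2,0,0],
    [1,3,2,0,0],
    [1,3,2,0,0],
    [1,3,2,0,0],
    [1,3,2,0,0]
  ]
}}

```text
time: 21.05
position: [0.4583, 0.0437, 0.0705]
tool_rot: [0.693, 0.14, -0.693, 0.14]
ft_force: [1.1, 0.0, 0.7]
grip_width: 0.0607
```

```bash
python3 avg.py w16
```

```text
mean [0.4583 0.0437 0.0705] sd [0. 0. 0.] F [ 0.34 -0.07 -0.3 ] w 0.0609
```

{"op": "move_arm", "data": {
  "commands": [
    [1,-5,0,0,0],
    [1,-15,0,0,0],
    [1,-40,0,0,0],
    [1,-80,0,0,0],
    [1,-115,0,0,0],
    [1,-138,0,0,0],
    [1,-138,0,0,0],
    [1,-138,0,0,0]
  ]
}}

```text
time: 21.92
position: [0.4588, 0.0437, 0.21]
tool_rot: [0.694, 0.14, -0.692, 0.141]
ft_force: [0.1, 0.4, -0.4]
grip_width: 0.0604
```

```bash
python3 avg.py w17; python3 d.py 0.6288 0.1638 0.21
```

```text
mean [0.4572 0.0438 0.2077] sd [0.0003 0.     0.0006] F [ 0.14 -0.15 -0.39] w 0.0606
delta [-3.4, -43.9, -204.9] pos [0.457, 0.0438, 0.2072] t 22.1167 w 0.0606062959912518 f [-0.08, -0.68, -1.1] q [-0.15, 0.37, 1.88, 0.0, 0.9, 1.02]
```

View pics/w17.png

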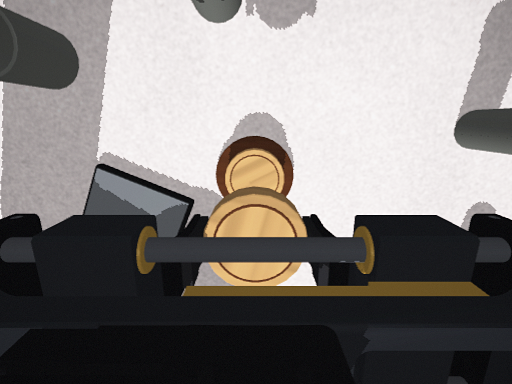

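Run:
```python
from fit import *
p=cam('wrist'); o=robot.get_obs(); x=o['position']
overlay(p,[ring(x[0],x[1],x[2]-.0025,.0305),ring(x[0],x[1],x[2]-.0205,.0305),ring(x[0],x[1],x[2]-.0025,.0305*.735)],'w17o',(180,170,330,300),4)
```

```text
(no output)
```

View pics/w17o.png

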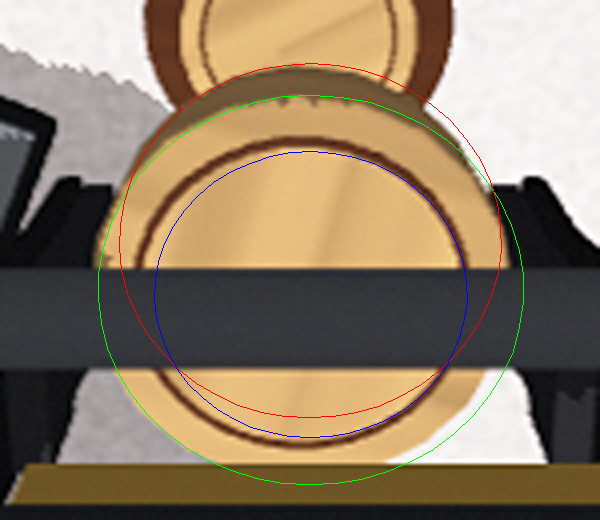

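{"op": "move_arm", "data": {
  "commands": [
    [1,-2,-6,-26,0],
    [1,-3,-12,-56,0],
    [1,-3,-18,-84,0],
    [1,-3,-24,-112,0],
    [1,-3,-31,-145,0],
    [1,-3,-38,-178,0],
    [1,-3,-44,-205,0],
    [1,-3,-44,-205,0]
  ]
}}

```text
time: 22.83
position: [0.6343, 0.1666, 0.2098]
tool_rot: [0.694, 0.141, -0.692, 0.14]
ft_force: [0.5, 0.3, -0.4]
grip_width: 0.0604
```

{"op": "move_arm", "data": {
  "commands": [
    [1,0,0,0,0],
    [1,0,0,0,0],
    [1,0,0,0,0],
    [1,0,0,0,0]
  ]
}}

```text
time: 23.17
position: [0.6289, 0.1631, 0.2111]
tool_rot: [-0.692, -0.14, 0.694, -0.14]
ft_force: [-0.4, 0.7, -0.7]
grip_width: 0.061
```

```bash
python3 d.py 0.6288 0.1638 0.1555
python3 - <<'E'
from fit import *
p=cam('wrist'); save(p,'w18')
x=(.6288,.1638)
overlay(p,[ring(*x,.11,.0285),ring(*x,.11,.0245)],'w18o',(180,90,330,290),3)
E
```

```text
delta [55.6, -0.7, -0.3] pos [0.6289, 0.1631, 0.2111] t 23.1667 w 0.06099527139975059 f [-0.35, 0.69, -0.7] q [0.08, 0.6, 1.4, -0.0, 1.14, 1.25]
```

View pics/w18o.png

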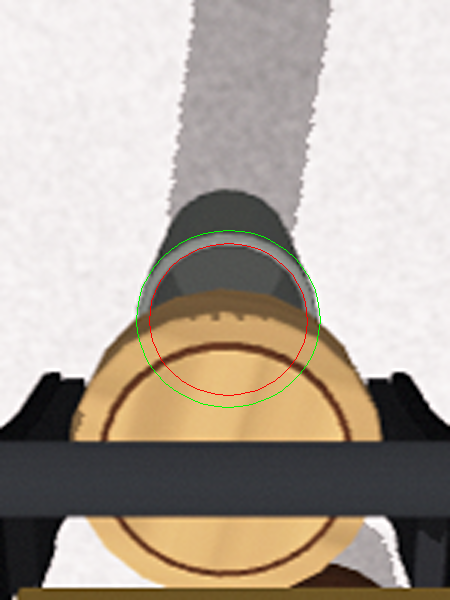

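{"op": "move_arm", "data": {
  "commands": [
    [1,20,0,0,0],
    [1,45,0,0,0],
    [1,48,0,0,0],
    [1,48,0,0,0],
    [1,48,0,0,0],
    [1,48,0,0,0]
  ]
}}

```text
time: 23.72
position: [0.6311, 0.1638, 0.1651]
tool_rot: [0.694, 0.14, -0.692, 0.14]
ft_force: [-1.4, 0.3, -0.6]
grip_width: 0.0604
```

```bash
python3 avg.py w19; python3 d.py 0.6292 0.163 0.1305;  python3 - <<'E'
from fit import *
x=(.6292,.163); L=[]
for n in('scene','side'):
    p=cam(n); uv=proj(p,[[*x,.1]])[0].astype(int); overlay(p,[ring(*x,.110,.0285),ring(*x,0,.0285)],'c'+n,(uv[0]-35,uv[1]-50,uv[0]+35,uv[1]+55),5); L.append(cv2.imread(f'pics/c{n}.png'))
cv2.imwrite('pics/c61a.png',np.hstack(L))
E
```

```text
mean [0.6309 0.1639 0.165 ] sd [0.0002 0.     0.0002] F [-0.12 -0.49 -0.4 ] w 0.0607
delta [34.2, 0.2, 1.8] pos [0.6307, 0.1639, 0.1647] t 23.9167 w 0.06073307040494373 f [-0.39, -0.48, 0.21] q [0.08, 0.66, 1.44, 0.0, 1.05, 1.26]
```

View pics/c61a.png

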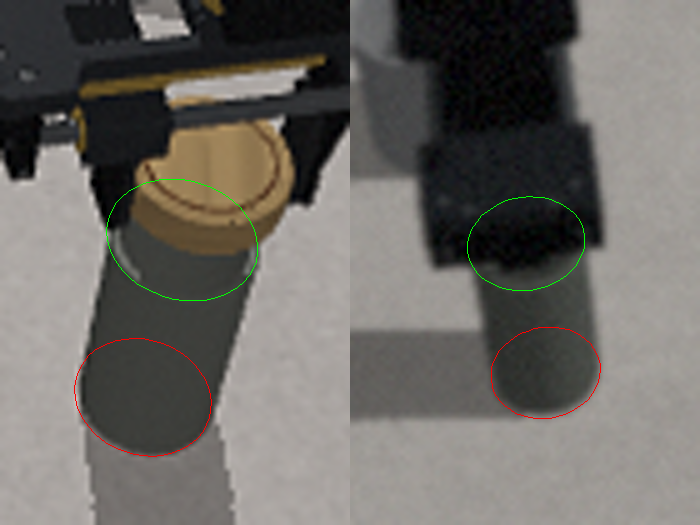

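{"op": "move_arm", "data": {
  "commands": [
    [1,0,0,2,0],
    [1,10,0,2,0],
    [1,20,0,2,0],
    [1,30,0,2,0],
    [1,30,0,2,0],
    [1,30,0,2,0]
  ]
}}

```text
time: 24.52
position: [0.6275, 0.163, 0.1321]
tool_rot: [-0.692, -0.14, 0.694, -0.14]
ft_force: [-0.5, -0.1, 0.2]
grip_width: 0.0607
```

```bash
python3 avg.py w20; python3 d.py 0.629 0.1637 0.1305
```

```text
mean [0.6281 0.163  0.1332] sd [0.0002 0.     0.0004] F [-0.04  0.17 -0.91] w 0.0604
delta [3.2, -0.3, -0.8] pos [0.6284, 0.1631, 0.1337] t 24.7167 w 0.060381733489703736 f [0.17, 0.65, -0.95] q [0.08, 0.69, 1.46, 0.0, 0.98, 1.25]
```

{"op": "move_arm", "data": {
  "commands": [
    [1,2,0,0,0],
    [1,4,0,0,0],
    [1,4,0,0,0],
    [1,4,0,0,0]
  ]
}}

```text
time: 25.05
position: [0.6287, 0.1631, 0.1302]
tool_rot: [0.694, 0.14, -0.693, 0.14]
ft_force: [0.2, 0.1, 3.8]
grip_width: 0.0609
```

```bash
python3 avg.py w20
```

```text
mean [0.6287 0.1631 0.1302] sd [0. 0. 0.] F [-0.49 -0.05  4.33] w 0.0608
```

{"op": "move_arm", "data": {
  "commands": [
    [0.1,-1,0,0,0],
    [-0.4,-1,0,0,0],
    [-0.5,-1,0,0,0],
    [-0.6,-1,0,0,0],
    [-0.8,-1,0,0,0],
    [-0.8,-1,0,0,0],
    [-0.8,-1,0,0,0]
  ]
}}

```text
time: 25.83
position: [0.6281, 0.163, 0.1303]
tool_rot: [-0.693, -0.14, 0.693, -0.14]
ft_force: [-0.2, -0.1, 0.3]
grip_width: 0.0767
```

{"op": "move_arm", "data": {
  "commands": [
    [-0.9,-20,0,0,0],
    [-1,-45,0,0,0],
    [-1,-70,0,0,0],
    [-1,-70,0,0,0],
    [-1,-70,0,0,0]
  ]
}}

```text
time: 26.25
position: [0.6293, 0.1632, 0.2023]
tool_rot: [0.694, 0.14, -0.692, 0.14]
ft_force: [-0.3, -1.6, -0.5]
grip_width: 0.087
```

```bash
python3 d.py 0.459 0.045 0.195
python3 - <<'E'
from fit import *
x=(.629,.1637); L=[]
for n in('scene','side','wrist'):
    p=cam(n); uv=proj(p,[[*x,.11]])[0].astype(int); overlay(p,[ring(*x,.128,.0305),ring(*x,.11,.0305),ring(*x,0,.0285)],'c'+n,(uv[0]-30,uv[1]-40,uv[0]+30,uv[1]+50),4); L.append(cv2.imread(f'pics/c{n}.png'))
cv2.imwrite('pics/c61b.png',np.hstack(L))
E
```

```text
delta [6.6, 42.7, 202.8] pos [0.6293, 0.1632, 0.2023] t 26.25 w 0.08695019584199845 f [-0.29, -1.6, -0.5] q [0.08, 0.61, 1.41, -0.0, 1.12, 1.25]
```

View pics/c61b.png

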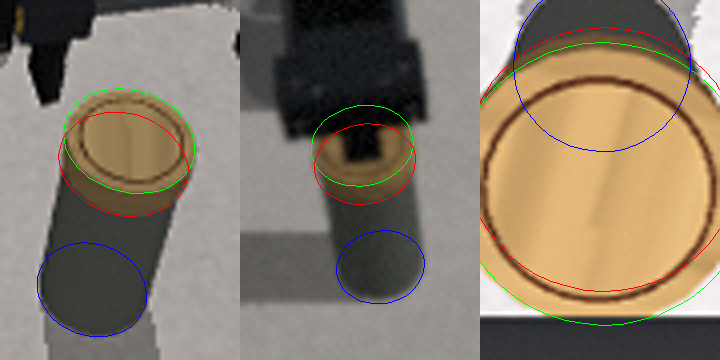

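Lid 61 home. Back to the last lid.

{"op": "move_arm", "data": {
  "commands": [
    [-1,2,7,33,0],
    [-1,4,14,66,0],
    [-1,5,20,96,0],
    [-1,5,26,126,0],
    [-1,5,33,158,0],
    [-1,5,40,190,0],
    [-1,5,43,203,0],
    [-1,5,43,203,0]
  ]
}}

```text
time: 27.07
position: [0.4534, 0.0438, 0.1942]
tool_rot: [-0.691, -0.14, 0.696, -0.139]
ft_force: [0.4, 0.3, -0.0]
grip_width: 0.0871
```

{"op": "move_arm", "data": {
  "commands": [
    [-1,0,0,0,0],
    [-1,0,0,0,0],
    [-1,0,0,0,0],
    [-1,0,0,0,0]
  ]
}}

```text
time: 27.4
position: [0.4589, 0.045, 0.1954]
tool_rot: [0.693, 0.14, -0.693, 0.14]
ft_force: [0.4, -0.1, -0.2]
grip_width: 0.0873
```

```bash
python3 d.py 0.459 0.0445 0.0435
python3 - <<'E'
from fit import *
p=cam('wrist'); x=(.459,.0445)
overlay(p,[ring(*x,.04,.035),ring(*x,.022,.035),ring(*x,.04,.026)],'s4',(180,70,330,200),4)
E
```

```text
delta [151.9, 0.5, 0.2] pos [0.4589, 0.045, 0.1954] t 27.4 w 0.08727485373825412 f [0.43, -0.11, -0.18] q [-0.15, 0.39, 1.89, 0.0, 0.86, 1.03]
```

View pics/s4.png

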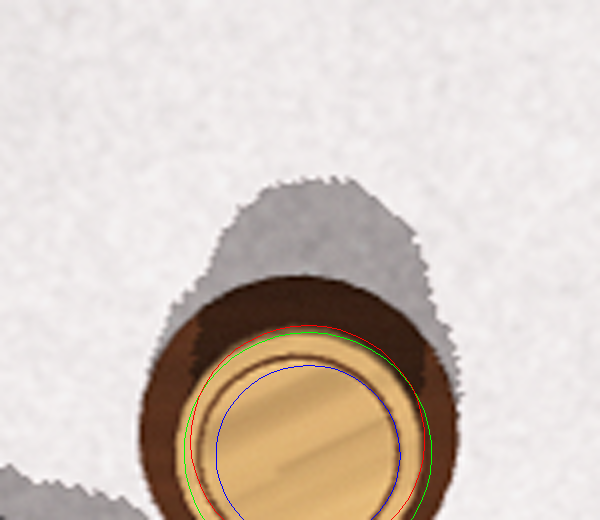

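{"op": "move_arm", "data": {
  "commands": [
    [-1,35,-1,0,0],
    [-1,70,-1,0,0],
    [-1,105,-1,0,0],
    [-1,135,-1,0,0],
    [-1,145,-1,0,0],
    [-1,148,-1,0,0],
    [-1,148,-1,0,0],
    [-1,148,-1,0,0]
  ]
}}

```text
time: 28.12
position: [0.4582, 0.0456, 0.0479]
tool_rot: [0.693, 0.14, -0.693, 0.14]
ft_force: [-0.5, 0.5, -0.3]
grip_width: 0.0868
```

```bash
python3 avg.py w21; python3 d.py .459 .0445 .043
python3 - <<'E'
from fit import *
p=cam('wrist'); x=robot.get_obs()['position']
overlay(p,[ring(x[0],x[1],.04,.035),ring(x[0],x[1],.022,.035),ring(x[0],x[1],.04,.026)],'w21o',(160,130,350,300),3)
E
```

```text
mean [0.4584 0.0455 0.0486] sd [0.0001 0.     0.0001] F [-0.04  0.26  0.  ] w 0.0871
delta [5.7, 1.2, -0.2] pos [0.4583, 0.0455, 0.0487] t 28.3167 w 0.08708749107926042 f [0.15, 0.27, -0.31] q [-0.14, 0.68, 1.99, 0.0, 0.47, 1.03]
```

View pics/w21o.png

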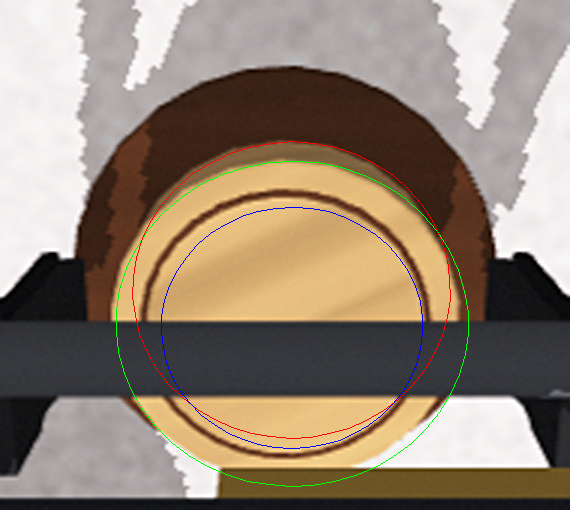

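{"op": "move_arm", "data": {
  "commands": [
    [-1,5,0,-1,0],
    [-1,5,0,-1,0],
    [1,5,0,-1,0],
    [1,5,0,-1,0],
    [1,5,0,-1,0],
    [1,5,0,-1,0],
    [1,5,0,-1,0],
    [1,5,0,-1,0]
  ]
}}

```text
time: 29.03
position: [0.4584, 0.0459, 0.0425]
tool_rot: [-0.693, -0.14, 0.693, -0.14]
ft_force: [1.0, 0.3, -0.6]
grip_width: 0.0695
```

```bash
python3 avg.py w22
```

```text
mean [0.4584 0.0459 0.0425] sd [0. 0. 0.] F [ 0.32 -0.11 -0.23] w 0.0693
```

{"op": "move_arm", "data": {
  "commands": [
    [1,-5,0,0,0],
    [1,-15,0,0,0],
    [1,-40,0,0,0],
    [1,-80,0,0,0],
    [1,-115,0,0,0],
    [1,-150,0,0,0],
    [1,-155,0,0,0],
    [1,-155,0,0,0]
  ]
}}

```text
time: 29.9
position: [0.4599, 0.0458, 0.2006]
tool_rot: [0.696, 0.139, -0.691, 0.141]
ft_force: [-0.8, 0.2, -1.1]
grip_width: 0.0698
```

```bash
python3 avg.py w23; python3 d.py 0.491 0.3216 0.195
```

```text
mean [0.4575 0.046  0.1973] sd [0.0006 0.     0.001 ] F [-0.24 -0.03 -0.98] w 0.0697
delta [1.2, -240.7, -138.3] pos [0.457, 0.0461, 0.1962] t 30.1 w 0.0697361733896095 f [-0.11, 0.33, -0.09] q [-0.14, 0.39, 1.89, 0.0, 0.87, 1.03]
```

View pics/w23.png

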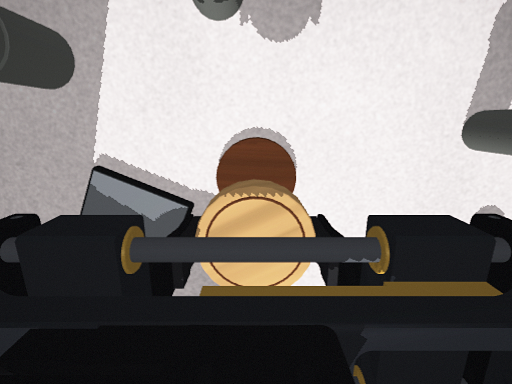

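{"op": "move_arm", "data": {
  "commands": [
    [1,0,-33,-19,0],
    [1,1,-67,-38,0],
    [1,1,-101,-58,0],
    [1,1,-135,-78,0],
    [1,1,-169,-97,0],
    [1,1,-203,-117,0],
    [1,1,-236,-136,0],
    [1,1,-241,-138,0]
  ]
}}

```text
time: 30.77
position: [0.4921, 0.3271, 0.1944]
tool_rot: [0.693, 0.142, -0.693, 0.141]
ft_force: [0.3, -0.5, -0.6]
grip_width: 0.0694
```

{"op": "move_arm", "data": {
  "commands": [
    [1,0,0,0,0],
    [1,0,0,0,0],
    [1,0,0,0,0],
    [1,0,0,0,0]
  ]
}}

```text
time: 31.1
position: [0.4916, 0.3198, 0.1958]
tool_rot: [-0.692, -0.139, 0.694, -0.14]
ft_force: [-0.8, 0.4, -1.3]
grip_width: 0.0694
```

```bash
python3 d.py 0.491 0.3216 0.14
python3 - <<'E'
from fit import *
p=cam('wrist'); save(p,'w24')
x=(.491,.3216)
overlay(p,[ring(*x,.085,.033),ring(*x,.085,.029)],'w24o',(180,90,330,290),3)
E
```

```text
delta [55.8, -1.9, -0.3] pos [0.4916, 0.3198, 0.1958] t 31.1 w 0.06938744551298166 f [-0.79, 0.44, -1.27] q [0.39, 0.54, 1.58, -0.0, 1.02, 1.56]
```

View pics/w24o.png

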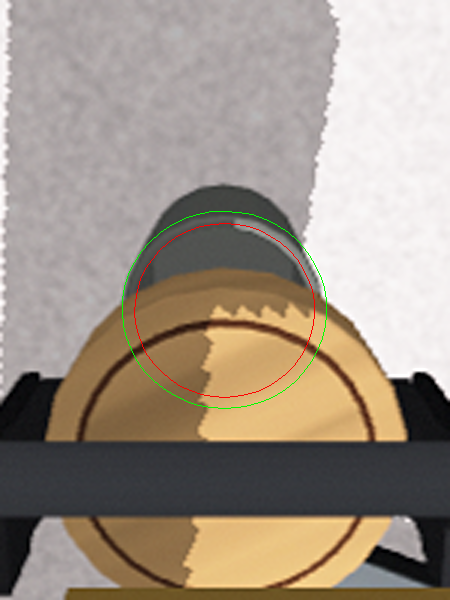

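{"op": "move_arm", "data": {
  "commands": [
    [1,20,-1,0,0],
    [1,45,-1,0,0],
    [1,54,-1,0,0],
    [1,54,-1,0,0],
    [1,54,-1,0,0],
    [1,54,-1,0,0]
  ]
}}

```text
time: 31.65
position: [0.4925, 0.3225, 0.1436]
tool_rot: [0.694, 0.14, -0.692, 0.14]
ft_force: [-0.5, 0.4, -0.4]
grip_width: 0.0693
```

```bash
python3 avg.py w25; python3 d.py 0.491 0.3216 0.1055;  python3 - <<'E'
from fit import *
x=(.491,.3216); L=[]
for n in('scene','side'):
    p=cam(n); uv=proj(p,[[*x,.085]])[0].astype(int); overlay(p,[ring(*x,.085,.033),ring(*x,0,.033)],'c'+n,(uv[0]-35,uv[1]-50,uv[0]+35,uv[1]+55),5); L.append(cv2.imread(f'pics/c{n}.png'))
cv2.imwrite('pics/c70a.png',np.hstack(L))
E
```

```text
mean [0.4925 0.3227 0.1438] sd [0.0001 0.0001 0.0001] F [ 0.5  -0.04 -0.53] w 0.0697
delta [38.2, 0.6, 1.7] pos [0.4923, 0.3228, 0.1437] t 31.85 w 0.06970227072481805 f [0.7, -0.32, -1.07] q [0.39, 0.61, 1.62, 0.0, 0.91, 1.56]
```

View pics/c70a.png

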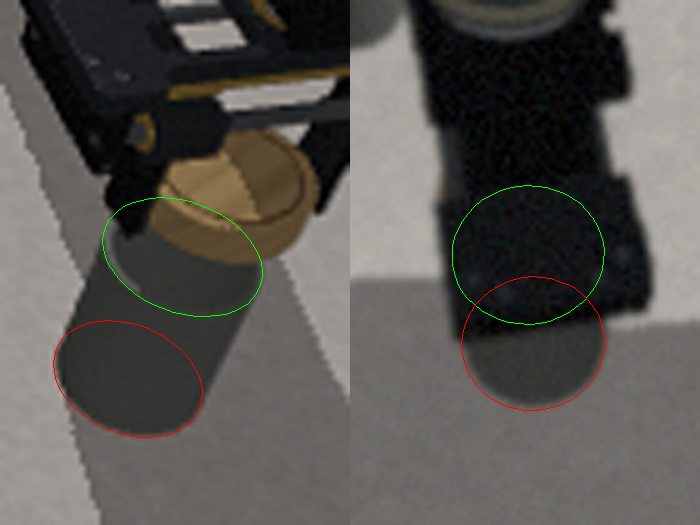

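Model and canister agree. Lower.

{"op": "move_arm", "data": {
  "commands": [
    [1,0,0,2,0],
    [1,10,0,2,0],
    [1,20,0,2,0],
    [1,30,0,2,0],
    [1,34,0,2,0],
    [1,34,0,2,0],
    [1,34,0,2,0]
  ]
}}

```text
time: 32.53
position: [0.4895, 0.3216, 0.1077]
tool_rot: [-0.693, -0.14, 0.694, -0.14]
ft_force: [0.3, 0.0, 0.5]
grip_width: 0.0697
```

```bash
python3 avg.py w26; python3 d.py 0.491 0.3216 0.1055
```

```text
mean [0.49   0.3218 0.1086] sd [0.0001 0.0001 0.0003] F [ 0.17 -0.23 -0.68] w 0.0694
delta [3.4, 0.6, -0.7] pos [0.4901, 0.3219, 0.1089] t 32.7333 w 0.06942412130888001 f [-0.47, -0.35, -0.63] q [0.39, 0.66, 1.64, 0.0, 0.83, 1.56]
```

{"op": "move_arm", "data": {
  "commands": [
    [1,2,0,0,0],
    [1,4,0,0,0],
    [1,4,0,0,0],
    [1,4,0,0,0]
  ]
}}

```text
time: 33.07
position: [0.4902, 0.3219, 0.1055]
tool_rot: [0.694, 0.14, -0.693, 0.14]
ft_force: [-1.3, 0.3, 5.9]
grip_width: 0.0695
```

```bash
python3 avg.py w27
```

```text
mean [0.4902 0.3219 0.1055] sd [0. 0. 0.] F [-0.7  -0.81  5.68] w 0.0695
```

{"op": "move_arm", "data": {
  "commands": [
    [0,-1,0,0,0],
    [-0.7,-1,0,0,0],
    [-0.9,-1,0,0,0],
    [-1,-1,0,0,0],
    [-1,-1,0,0,0],
    [-1,-1,0,0,0],
    [-1,-1,0,0,0],
    [-1,-1,0,0,0]
  ]
}}

```text
time: 33.93
position: [0.4898, 0.3217, 0.1055]
tool_rot: [-0.693, -0.14, 0.693, -0.14]
ft_force: [-0.3, -0.5, 0.1]
grip_width: 0.0865
```

{"op": "move_arm", "data": {
  "commands": [
    [-1,-15,0,0,0],
    [-1,-40,0,0,0],
    [-1,-80,0,0,0],
    [-1,-115,0,0,0],
    [-1,-115,0,60,0],
    [-1,-115,0,60,0],
    [-1,-115,0,60,0]
  ]
}}

```text
time: 34.52
position: [0.4296, 0.2969, 0.221]
tool_rot: [-0.691, -0.14, 0.695, -0.141]
ft_force: [-0.7, 0.0, -0.6]
grip_width: 0.0868
```

Run:
```python
from fit import *
o=robot.get_obs(); print(o['position'].round(3),o['time'],o['grip_width'])
for n in('scene','side'):
    p=cam(n); rs=[]
    for t,x,L in (('canister_70_mouth',(.491,.3216),70),('canister_61_mouth',(.629,.1637),61),('canister_52_mouth',(.6157,-.1848),52),('canister_43_mouth',(.4325,-.285),43)):
        h=CAN[t][1]; rs+=[ring(*x,h+.018,L/2000),ring(*x,h,L/2000)]
    save(p,'end_'+n); overlay(p,rs,'endo_'+n,(100,110,450,370),2.25)
    for t in ('jug_mid','cup_mid'): print(n,t,[a['bbox'] for a in robot.regions_of(p,t)[:1]])
    I=cv2.imread(f'pics/end_{n}.png'); cv2.imwrite(f'pics/endb_{n}.png',cv2.resize(I[110:370,100:450],None,fx=2.25,fy=2.25,interpolation=cv2.INTER_CUBIC))
```

```text
[0.43  0.297 0.221] 34.5167 0.08683326020536875
scene jug_mid [[146.5, 198.5, 173.8, 217.4]]
scene cup_mid [[199.0, 135.8, 225.1, 169.6]]
side jug_mid [[172.7, 192.4, 205.4, 232.4]]
side cup_mid []
```

View pics/endb_scene.png

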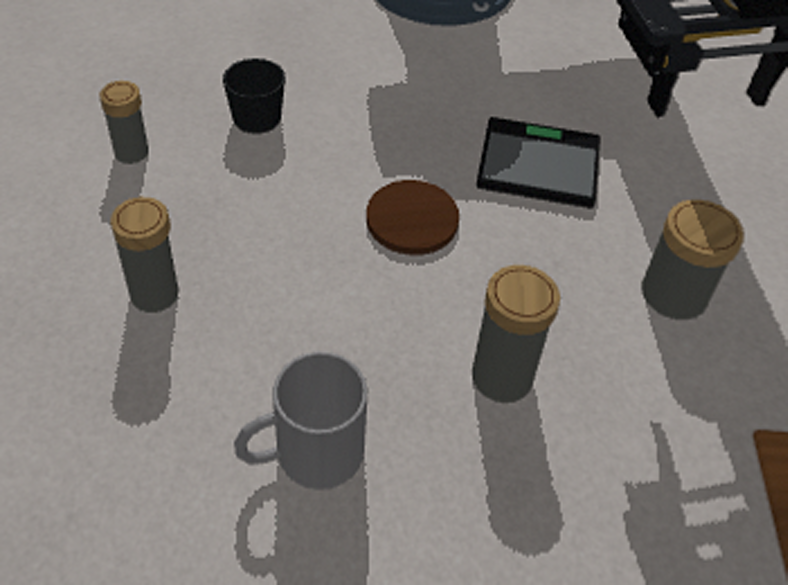

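View pics/endo_side.png

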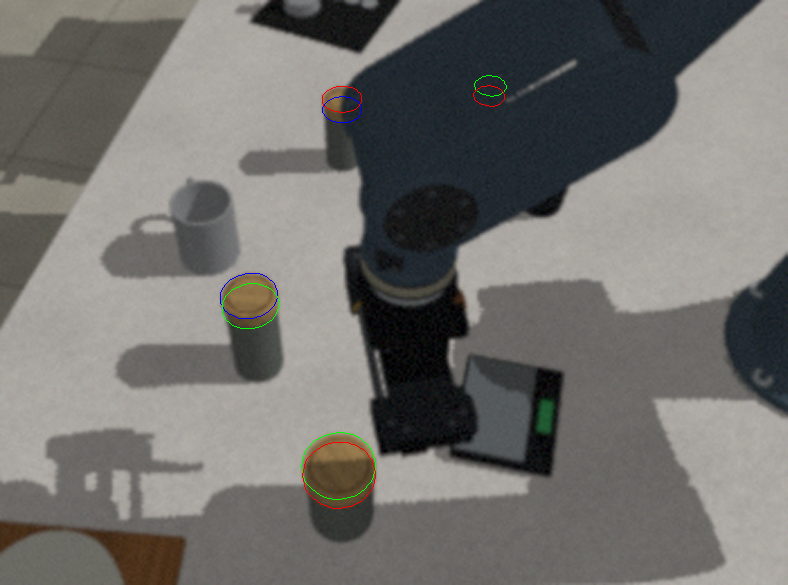

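View pics/endo_scene.png

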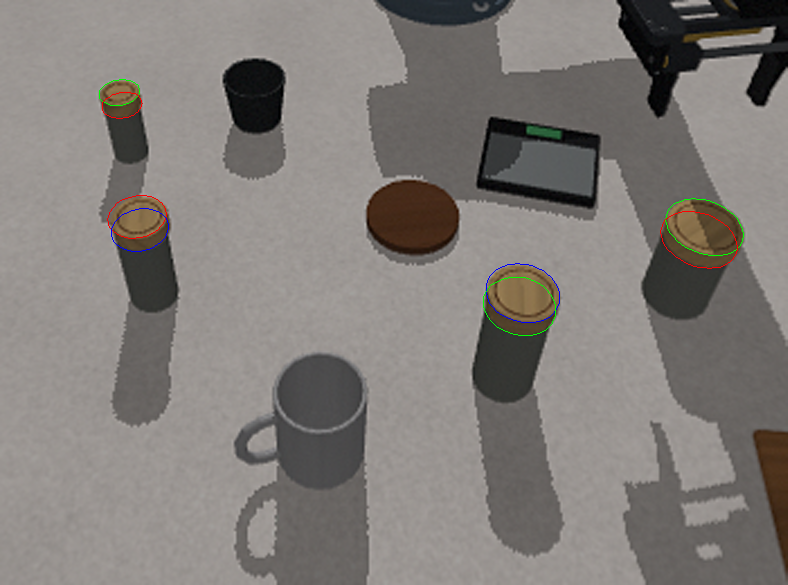

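All four lids sit flat on their canisters. The jug (about (320,420)) and the cup (255,95) are where they were at the start, and the board is empty.

```bash
python3 -c "
from rig import robot
print(robot.hand_in())"
```

```text
the job is handed in; nothing more can be done
None
```

I took the stack apart from the top and put each lid on its own canister: 43, 52, 61, then 70. The job was handed in at about 34.6 s, with the gripper open and clear of everything.

**Seating:** when I pressed each lid down, I felt about 4–6 N of contact within 0.5 mm of the height worked out for "home".

**Final pictures:** in the scene camera all four discs lie flat and centred on their rims. The canisters, jug and cup are where they were at the start, and the board is empty.

**Checks that failed or disagreed:**
- **Side camera:** in the last side picture the arm hid canister 43, most of the cup and part of canister 52. The two lids had looked fine from that side just after they were placed.
- **Jug in the scene picture:** the network's best match for the jug was the lid on canister 52, so I judged the jug by eye.
- **Wrist camera:** it showed the objects about 2–5 % smaller than my models and about 1 mm to one side. I allowed for this; it stayed within the fit's clearance.

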